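# Set and lock the gauge rail of a shingle jig, then lay a shingle on it

### The job

On the sloping shingle jig, slide the cross rail up the slope until its upper edge lies on the pencilled line, and only then turn both black clamp levers clockwise to their stops to lock it. Then take the longer of the two loose shingles and lay it lengthwise up the slope, flat over the fixed first course, centred on the joint between the two fixed shingles, with its lower end square against the rail, and let go. Do not displace the short shingle or the other things on the bench.

Things in the scene. Friction and masses are not known exactly. Their poses are not given: they have to be found in the camera images.
- jig: the fixed jig: a wooden board 320 mm up the slope x 340 mm wide, pitched 25 degrees, low edge towards the robot with its face 35 mm above the bench; place and yaw vary. Two fixed light wooden shingles (first course) lie flush in its face; the joint between them is the jig's centre line. Origin: on the bench under the middle of the board; x ahead under the slope, y left, z up.
- line (a point): middle of a dark pencilled line, 4 mm wide, drawn straight across the face of the jig, higher up the slope than the rail starts; where it is drawn varies. The point is on the face, on the jig's centre line. Axes: x up the slope, y along the line to the left, z square off the face.
- rail_edge (a point): middle of the upper edge of the aluminium cross rail, at the height of the face; axes as of the line. The rail is a bar 290 mm long (y), 24 mm wide (x = -24 to 0 mm), its top 26 mm above the face. Two slotted steel arms (26 mm wide, 5 mm high, at y = +125 and -125 mm) run 158 mm up the slope from it, round the fixed clamp bolts.
- rail (a joint): slide of the rail up the slope, m, 0 at its lowest; range 0 to 0.11. Friction holds it where it is left; about 6 N moves it up the slope. Each lever begins to jam it from about 0.65 rad on; with both levers tight it is held much more firmly.
- lever_left (a joint): turn of the left clamp lever (at y = +125 mm), rad: 0 loose, pointing sideways outward (to +y); 1.57 tight at its stop, pointing straight up the slope. Grows clockwise seen from above the face. Starts between 0 and 0.3. About 2.5 N at the knob turns it, more past 0.65 rad where it begins to bind; stays where it is left.
- lever_right (a joint): turn of the right clamp lever (at y = -125 mm), rad: 0 loose, pointing straight up the slope; 1.57 tight at its stop, pointing sideways outward (to -y). Grows clockwise seen from above the face. Starts between 0 and 0.3. Stiffness as the left one.
- lever_left_pivot (a point): where the left lever's axis meets the face; the axis is square to the face. The lever's bar (13 mm wide) lies 16 to 26 mm above the face and reaches 60 mm to the axis of its knob.
- lever_left_knob (a point): middle of the top of the left lever's upright round knob: 18 mm diameter, its top 60 mm above the face, 34 mm of it above the lever's bar; 60 mm from the pivot axis
- lever_right_pivot (a point): the same for the right lever
- lever_right_knob (a point): the same for the right lever
- shingle: the longer loose light wooden shingle, 130 mm long (its x) x 56 mm wide (y) x 12 mm thick (z), 0.06 to 0.13 kg, lying flat on the bench to the left or right of the jig, at any yaw within 0.6 rad of straight ahead. Origin: centre of its underside. Either end may be the lower one.
- short_shingle: a loose shingle cut too short, 90 x 56 x 12 mm (x, y, z), not to be used; it lies on the other side of the jig
- mixing_cup: loose plastic mixing cup, 70 mm across, 74 mm high; stays where it is
- tape_measure: loose pocket tape measure standing on the bench, 35 x 72 x 62 mm; stays where it is

How it is judged:
By the outcome, as a careful person would: the job done as asked, in the order asked, and still so for the second after the job is handed in, with the robot touching nothing.
It also fails if it takes over 67 s, if anything falls off the work surface, if the arm or the gripper's body presses on something with over 40 N, if the wrist force passes 120 N, or if a joint passes its speed limit or range.

### The arm

A 6-joint arm with a two-finger parallel gripper is mounted at the origin on a cart in front of the work surface, level with it; the furniture and walls round the work are solid. World frame = base frame: x ahead of the robot, y to its left, z up, the work surface at z = 0. Lengths are in m, angles in rad, forces in N, time in s.
With the tool pointing down it reaches from about 0.225 to 0.875 m from the base axis. Payload 3.4 kg.
Tool frame: the origin (TCP) lies at the very end of the fingers, on their centre line; the grasp point (between the pads) lies 19 mm behind it; z points along the fingers, y is the line along which they close (so a half turn about z gives the same grasp; the last joint's range is limited). The gripper opens to 85 mm and grips with 20 to 120 N. Pads are 22 mm wide; open, the fingers measure 114 mm over their backs; the gripper's body (76 mm by 85 mm) begins 54 mm behind the grasp point. The pads swing forward as they close: fully open they stand 13 mm farther back than shut.
Start: joints at [-0.121, 0.276, 1.505, -0, 1.361, -0.121], TCP at [0.575, -0, 0.231] pointing down, gripper open.
Joint ranges: [-2.89, 2.89], [-0.75, 2.08], [0.22, 2.7], [-1.18, 4.32], [0.11, 2.71], [-2.7, 2.7]. Speed limits (rad/s): [2.57, 2.57, 3.14, 3.14, 3.14, 3.14].

### API

Orientations are given as a rotation vector (axis times angle).
In Python, from rig import get_obs, read_camera, finish_job gives the robot as it stands. The module is installed in compiled form; this text tells all that it offers.
- The arm moves only by the tool apply_moves, never from a script. Its argument "deltas" is a list of rows, each a list of 7 numbers: the closure in counts, from 0 (fully open) to 255 (shut), then the shift along the tool's x, y, z in units of 0.2 m (1.0 is 0.2 m), then the turn, a rotation vector about the tool's x, y, z in units of 30 degrees (1.0 is 30 degrees). A call has 1 to 5 rows; each row is the pose to reach, as a shift and turn from the pose commanded when the call began, along the tool's axes at that moment; what a row does not reach only later rows make up. A row lasts 1/8 s, in which the tool goes at most 62.5 mm and 10.7 degrees, less where a joint would pass 70% of its speed; a pose out of reach is approached as far as the arm can. A call with a number of a shift or a turn outside -1 to 1 is refused whole. A call with a gripper value outside its range is refused whole. The fingers move at their own pace and stop on an object; "newtons" is the grip in N (left out, the last holds). Time passes only in rows, so rows that repeat a pose let the fingers close. It gives the time, the measured TCP pose, the force, the opening and the grip force at its end, in the units of the state.
- get_obs(): the state, without advancing time (a new reading comes with each control period).
- read_camera(name): name is "scene" or "side" or "wrist"; returns a dict with "image" (420x560x3 uint8, red, green, blue), "intrinsics" (3x3 intrinsics, pixels), "origin" and "orientation" of the camera in the world; the wrist camera has in their place "T_tool_cam" (4x4, takes a point from camera to tool coordinates, whose origin is the TCP and whose axes are the flange's). Camera axes: x right, y up, looking along -z (the intrinsics and any distortion apply to the point x, -y, -z); pixel columns grow to the right and rows downward; lengths in m; the calibration is good to about 2 mm. A picture is of the moment at which its call begins: read the wrist's pose just before it. There is no depth.
- finish_job(): hands the job in; it is judged then, once.
The state is a dict: "t": time; "q": joint angles; "qd": joint speeds; "joint_torque": joint torques, N m; "position": TCP position; "orientation": TCP orientation; "ft_force": force on the tool from outside, world axes, zero at the start; "wrist_torque": the same for the moment, N m; "width": finger opening in m; "grip_force": force on a finger pad.
Only numpy, scipy, OpenCV 4.12 (cv2) and the standard library are available. Lean on these libraries where they do the work, as an engineer would, in place of code of your own. Each camera call takes 0.05 s, during which the arm holds its last target. There are 200 camera calls.

## Working session

There is one attempt and no reset: what is moved stays moved. The work goes in short steps, Python scripts to look and compute and a tool call to move; the robot and the scene stay as the last step left them, time stands still between calls to the robot, and variables do not carry over. Pictures are saved under pics/ and viewed, at most 10 in all, crops included, and the job is handed in when it is done.

Besides the shell and the picture viewer there is one more tool, called after "Request:" as name([rows], argument=value, ...), one row to a line, values as JSON. apply_moves: Moves the arm, as the interface text tells. Shifts and turns lie within -1 to 1; 1 stands for 0.2 m of shift or 30 degrees of turn. Its arguments: {"type":"object","properties":{"deltas":{"type":"array"},"newtons":{"type":"number"}},"required":["deltas"]}

```bash
mkdir -p pics; cat > h.py <<'E'
import numpy as np, cv2
from scipy.spatial.transform import Rotation as R
from rig import get_obs, read_camera
def cam(name, fn=None):
    o=get_obs(); c=read_camera(name)
    if 'T_tool_cam' in c:
        T=np.eye(4); T[:3,:3]=R.from_rotvec(o['orientation']).as_matrix(); T[:3,3]=o['position']
        T=T@np.array(c['T_tool_cam']); c['P']=T
    else:
        T=np.eye(4); q=np.array(c['orientation'])
        T[:3,:3]=q if q.shape==(3,3) else R.from_rotvec(q).as_matrix() ; T[:3,3]=c['origin']; c['P']=T
    if fn: cv2.imwrite('pics/'+fn, c['image'][:,:,::-1])
    np.savez('pics/'+(fn or 'x')+'.npz',K=c['intrinsics'],P=c['P'])
    return c
def load(fn):
    d=np.load('pics/'+fn+'.npz'); return dict(intrinsics=d['K'],P=d['P'])
def proj(c,p):
    p=np.atleast_2d(p); T=c['P']; K=np.array(c['intrinsics'])
    q=(p-T[:3,3])@T[:3,:3]; u=np.c_[q[:,0],-q[:,1],-q[:,2]]@K.T
    return u[:,:2]/u[:,2:]
def ray(c,uv):
    uv=np.atleast_2d(uv); K=np.array(c['intrinsics'])
    d=np.c_[uv,np.ones(len(uv))]@np.linalg.inv(K).T
    return c['P'][:3,3], (d*[1,-1,-1])@c['P'][:3,:3].T
def onz(c,uv,z):
    o,d=ray(c,uv); return o+d*((z-o[2])/d[:,2:3])
E
python3 - <<'E'
from h import *
for n in ['scene','side','wrist']:
    c=cam(n,n+'1.png'); print(n,{k:v for k,v in c.items() if k not in('image',)})
ims=[cv2.imread(f'pics/{n}1.png') for n in ['scene','side']]
print(get_obs())
E
```

```text
scene {'intrinsics': array([[433.37679406,   0.        , 282.73597895],
       [  0.        , 433.37679406, 211.1556551 ],
       [  0.        ,   0.        ,   1.        ]]), 'origin': array([ 0.06285398, -0.7729392 ,  0.9273609 ]), 'orientation': array([ 0.82197372, -0.26071117, -0.54253617]), 'P': array([[ 0.83397939,  0.35523788, -0.42223741,  0.06285398],
       [-0.55162921,  0.55553218, -0.62216494, -0.7729392 ],
       [ 0.01354991,  0.75179122,  0.65926198,  0.9273609 ],
       [ 0.        ,  0.        ,  0.        ,  1.        ]])}
side {'intrinsics': array([[389.38205661,   0.        , 286.3157413 ],
       [  0.        , 389.38205661, 214.08709644],
       [  0.        ,   0.        ,   1.        ]]), 'origin': array([0.41836061, 0.75660122, 0.71001429]), 'orientation': array([ 0.11545184, -1.32599151, -2.64081637]), 'P': array([[-0.98003969,  0.12894741, -0.15131018,  0.41836061],
       [-0.19837364, -0.58437382,  0.78686411,  0.75660122],
       [ 0.01304238,  0.80117401,  0.59828931,  0.71001429],
       [ 0.        ,  0.        ,  0.        ,  1.        ]])}
wrist {'
[... 784 characters left out ...]
5, 'q': array([-1.20997368e-01,  2.76463205e-01,  1.50584516e+00, -1.27609209e-05,
        1.36070464e+00, -1.20994439e-01]), 'qd': array([ 1.55702957e-04, -1.59060382e-03, -3.92690163e-03, -1.38063668e-03,
       -1.70884337e-03, -8.92406640e-05]), 'joint_torque': array([ 9.65923646e-04, -4.17143512e+01, -2.46032345e+01, -1.26433165e-04,
        7.58384820e-03, -3.43765259e-05]), 'position': array([5.74603168e-01, 3.97930011e-05, 2.30629611e-01]), 'orientation': array([-2.22065627e+00, -2.22065570e+00,  1.39060619e-03]), 'ft_force': array([ 0.11371256, -0.27818639,  0.73352935]), 'wrist_torque': array([ 0.00550392, -0.06765615, -0.00747283]), 'grip_force': 0.0, 'width': 0.08511102903521013}
```

View pics/scene1.png

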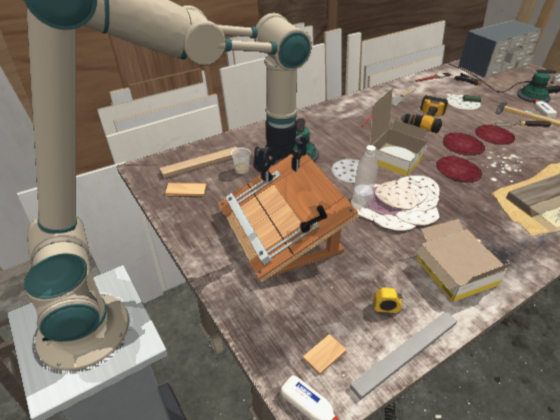

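View pics/wrist1.png

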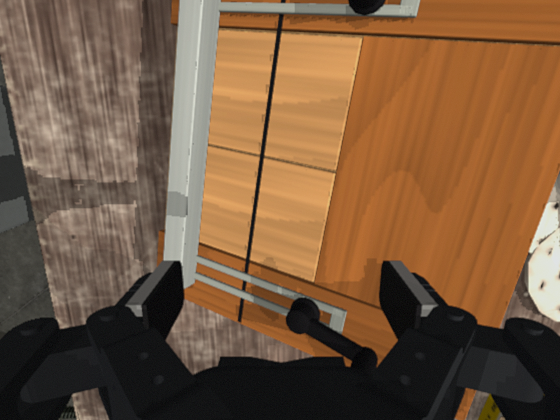

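The wrist view shows the rail (upper edge about column 210 to 190), the pencilled line crossing at (280,20)-(243,320), the joint at (210,146)-(335,172), and the right lever pivot at (303,315) with its knob at (363,357). The scene view shows a loose shingle at (185,189) on the left and one at (325,353) on the right, with the cup at (241,160) and the tape at (388,301).

View pics/side1.png

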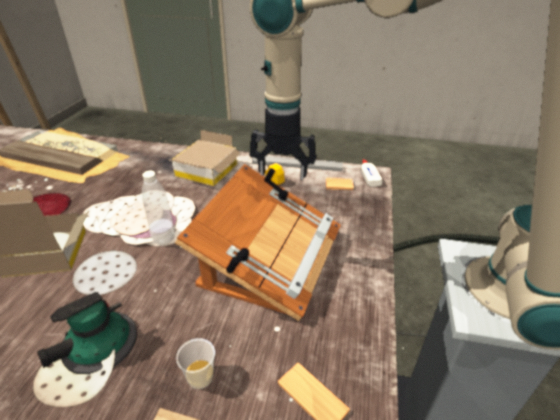

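```bash
python3 - <<'E'
from h import *
# colour blobs of light wood in scene
im=cv2.imread('pics/scene1.png'); c=load('scene1.png')
hsv=cv2.cvtColor(im,cv2.COLOR_BGR2HSV)
for (u,v) in [(185,189),(325,353)]: print(hsv[v,u])
for (u,v) in [(185,189),(325,353)]:
    m=np.zeros((422,562),np.uint8)
    h=hsv.copy(); _,_,m,_=cv2.floodFill(im.copy(),m,(u,v),0,(14,14,14),(14,14,14),4|cv2.FLOODFILL_MASK_ONLY|(255<<8))
    cs,_=cv2.findContours(m[1:-1,1:-1],cv2.RETR_EXTERNAL,cv2.CHAIN_APPROX_NONE)
    k=max(cs,key=cv2.contourArea).reshape(-1,2).astype(float)
    w=onz(c,k,0.012)[:,:2]; print((u,v),len(k),cv2.minAreaRect((w*1000).astype(np.float32)))
E
```

```text
[ 17 110 244]
[ 17 112 240]
(185, 189) 89 ((436.0576171875, 368.9788818359375), (43.905025482177734, 125.73907470703125), 57.48610305786133)
(325, 353) 83 ((455.7509765625, -379.29339599609375), (87.49706268310547, 52.85536193847656), 8.592296600341797)
```

Left shingle is the long one (~126 mm), the right one is short (87 mm). I'm raising the wrist for a full jig view.

Request:
apply_moves([
  [0,0,0,-0.3,0,0,0],
  [0,0,0,-0.6,0,0,0],
  [0,0,0,-0.8,0,0,0],
  [0,0,0,-0.8,0,0,0],
  [0,0,0,-0.8,0,0,0],
])

```text
t: 0.78
position: [0.5746, 0.0, 0.3901]
orientation: [-2.22, -2.22, 0.002]
ft_force: [-0.6, 0.5, -0.3]
width: 0.0855
grip_force: 0.0
```

```bash
python3 - <<'E'
from h import *
c=cam('wrist','wrist2.png'); print(c['P'][:3,3],get_obs()['position'])
cv2.imwrite('pics/w2big.png',cv2.resize(c['image'][:,:,::-1],(800,600),interpolation=cv2.INTER_CUBIC))
E
```

```text
[0.5753656  0.06782323 0.53249207] [5.74408250e-01 5.46454465e-05 3.89540378e-01]
```

View pics/w2big.png

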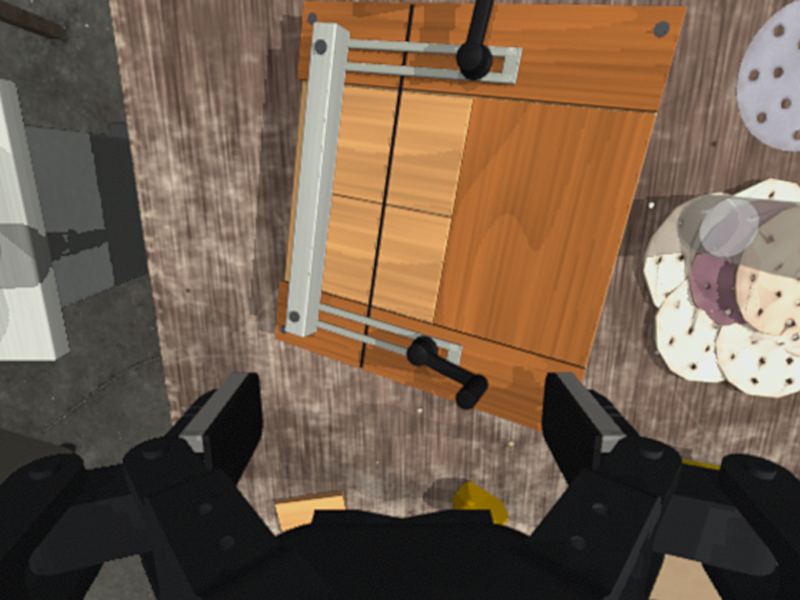

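The raised wrist view (800x600) shows the board corners at about (303,1), (685,8), (276,337), (541,430); joint (332,195)-(451,216); line (411,8)-(362,366); lever hubs (474,60) and (423,352); right knob top (469,396); rail arm end (521,47)/(516,83).

```bash
cat > jig.py <<'E'
from h import *
from scipy.optimize import least_squares
a=np.radians(25)
def face(p,s,y,h):   # p: x0,y0,yaw ; slope coords from middle
    X=s*np.cos(a)-h*np.sin(a); Z=.035+.16*np.sin(a)+s*np.sin(a)+h*np.cos(a)
    c_,s_=np.cos(p[2]),np.sin(p[2])
    return np.array([p[0]+c_*X-s_*y, p[1]+s_*X+c_*y, Z])
def unface(p,w):
    d=np.array(w)-face(p,0,0,0); 
    M=np.c_[face(p,1,0,0)-face(p,0,0,0),face(p,0,1,0)-face(p,0,0,0),face(p,0,0,1)-face(p,0,0,0)]
    return M.T@d
def hit(c,p,uv,h):
    o,d=ray(c,uv); o2=unface(p,o); out=[]
    for k in d:
        d2=unface(p,o+k)-o2; out.append(o2+d2*((h-o2[2])/d2[2]))
    return np.array(out)
E
python3 - <<'E'
from jig import *
c=load('wrist2.png')
f=lambda *l: (np.array(l)+.5)/1.42857-.5
pts=[(-.16,.17,(303,1)),(.16,.17,(685,8)),(-.16,-.17,(276,337)),(.16,-.17,(541,430))]
def res(p):
    r=[]
    for s,y,uv in pts: r+=list(proj(c,face(p,s,y,0))[0]-f(*uv))
    for uv in [(332,195),(451,216)]:
        r.append(hit(c,p,[f(*uv)],0)[0][1]*600)
    return r
r=least_squares(res,[.55,.03,0]); p=r.x; print(p,np.round(r.fun,1)); np.save('p.npy',p)
g=lambda h,*l:print(h,np.round(1000*hit(c,p,[f(*u) for u in l],h),1).tolist())
print('line');g(0,(411,8),(383,205),(362,366))
print('arm end');g(.005,(521,47),(516,83),(462,346),(458,365))
print('hubs');g(.026,(474,60),(423,352)); print('knobR');g(.06,(469,396))
print('rail top 26');g(.026,(349,26),(317,332)); print('base 0');g(0,(349,26),(317,332),(333,195))
# side check
cs=load('side1.png'); 
print(proj(cs,np.array([face(p,.16,.17,0),face(p,-.16,.17,0),face(p,.16,-.17,0)])),proj(load('scene1.png'),np.array([face(p,-.16,-.17,0),face(p,.16,-.17,0),face(p,-.16,.17,0)])))
E
```

```text
[ 0.59371954  0.02995973 -0.17068671] [-1.8 -3.9 -1.8 -0.1 -7.1 -1.5  9.3  8.2 -1.8  0.6]
line
0 [[-44.2, 163.3, 0.0], [-40.9, -2.1, 0.0], [-35.5, -165.3, 0.0]]
arm end
0.005 [[57.1, 137.9, 5.0], [59.4, 112.2, 5.0], [62.8, -109.7, 5.0], [63.0, -128.5, 5.0]]
hubs
0.026 [[28.9, 121.2, 26.0], [34.5, -118.7, 26.0]]
knobR
0.06 [[90.4, -127.8, 60.0]]
rail top 26
0.026 [[-85.9, 139.5, 26.0], [-77.6, -134.4, 26.0]]
base 0
0 [[-103.0, 146.8, 0.0], [-94.1, -146.1, 0.0], [-96.5, -2.9, 0.0]]
[[178.35859486 235.80845618]
 [303.65015557 317.09993256]
 [247.58752663 163.42336841]] [[253.84716545 277.69664078]
 [354.49986233 211.46573979]
 [215.89671964 201.75886065]]
```

```bash
cat > fit.py <<'E'
from jig import *
c=load('wrist2.png')
f=lambda *l: (np.array(l)+.5)/1.42857-.5
pts=[(-.16,.17,(303,1)),(.16,.17,(685,8)),(-.16,-.17,(276,337))]
def res(p):
    r=[]
    for s,y,uv in pts: r+=list(proj(c,face(p,s,y,0))[0]-f(*uv))
    H=lambda h,*l:hit(c,p,[f(*u) for u in l],h)
    r+=list(H(0,(332,195),(451,216))[:,1]*600)
    r.append((H(0,(541,430))[0,1]+.17)*600)
    r+=list((H(0,(411,8),(362,366),(383,205))[:,0]-p[3])*600)
    h=H(.026,(474,60),(423,352)); r+=[(h[0,0]-h[1,0])*600,(h[0,1]-.125)*600,(h[1,1]+.125)*600]
    return r
r=least_squares(res,[.55,.03,0,0],loss='soft_l1'); p=r.x; print(p,np.round(res(p),1)); np.save('p.npy',p)
g=lambda h,*l:print(h,np.round(1000*hit(c,p,[f(*u) for u in l],h),1).tolist())
print('line');g(0,(411,8),(383,205),(362,366))
print('arm end');g(.005,(521,47),(516,83),(462,346),(458,365))
print('hubs');g(.026,(474,60),(423,352)); print('knobR');g(.06,(469,396))
print('rail top 26');g(.026,(349,26),(317,332)); print('base 0');g(0,(349,26),(317,332),(333,195))
cs=load('side1.png'); 
print(proj(cs,np.array([face(p,.16,.17,0),face(p,-.16,.17,0),face(p,.16,-.17,0)])),proj(load('scene1.png'),np.array([face(p,-.16,-.17,0),face(p,.16,-.17,0),face(p,-.16,.17,0)])))
E
python3 fit.py
```

```text
[ 0.60001264  0.02800996 -0.14815943 -0.04752167] [-0.1  0.   1.7 -2.3 -0.9  1.9 -0.2  0.8  1.2  0.1  0.3 -0.4  0.1 -1.7
  3.1]
line
0 [[-47.4, 165.5, 0.0], [-48.3, -0.5, 0.0], [-47.0, -165.7, 0.0]]
arm end
0.005 [[53.7, 138.1, 5.0], [55.3, 112.3, 5.0], [53.7, -111.3, 5.0], [53.4, -130.4, 5.0]]
hubs
0.026 [[25.0, 122.2, 26.0], [24.9, -119.8, 26.0]]
knobR
0.06 [[81.1, -130.0, 60.0]]
rail top 26
0.026 [[-89.9, 142.9, 26.0], [-88.8, -133.4, 26.0]]
base 0
0 [[-106.7, 150.3, 0.0], [-105.6, -145.0, -0.0], [-104.2, -0.1, 0.0]]
[[176.6645008  236.16659155]
 [303.08245286 315.26067003]
 [243.8726731  163.12506477]] [[258.05983116 277.60289566]
 [357.36945771 209.91514068]
 [217.11191221 202.31903972]]
```

The fit agrees with the other cameras to about 2 px: line at s = -47.5 mm, rail edge about -104.5 mm, pivots at s about 25 mm. I'll grip the rail square to the face at its middle and slide it about 57 mm.

```bash
cat > go.py <<'E'
from jig import *
import sys
p=np.load('p.npy')
U=face(p,1,0,0)-face(p,0,0,0); V=face(p,0,1,0)-face(p,0,0,0); N=np.cross(U,V)
def Rf(cw):  # tool square to face, turned cw deg seen from above
    return np.c_[V,U,-N]@R.from_euler('z',cw,degrees=True).as_matrix()
def delta(pos,Rt,o=None):
    o=o or get_obs(); R0=R.from_rotvec(o['orientation']).as_matrix()
    d=R0.T@(np.array(pos)-o['position'])/.2; w=R.from_matrix(R0.T@Rt).as_rotvec()/np.radians(30)
    print('shift',np.round(d,3),'turn',np.round(w,3))
def here():
    o=get_obs(); R0=R.from_rotvec(o['orientation']).as_matrix(); m=Rf(0).T@R0
    print('t',o['t'],'syh mm',np.round(1000*unface(p,o['position']),1),'rot deg',np.round(np.degrees(R.from_matrix(m).as_rotvec()),1),'F slope',np.round(np.c_[U,V,N].T@o['ft_force'],1),'w',o['width'],'q',np.round(o['q'],2))
if __name__=='__main__':
    here()
    a_=list(map(float,sys.argv[1:])); delta(face(p,*[x/1000 for x in a_[:3]]),Rf(a_[3]))
E
python3 go.py -117 0 80 0; python3 go.py -117 0 5 0
```

```text
t 0.825 syh mm [102.  -31.4 269. ] rot deg [25.1  1.9 -8.4] F slope [-0.5  0.4 -0.4] w 0.08542493196147544 q [-0.12  0.23  1.18 -0.    1.73 -0.12]
shift [ 0.243 -0.559  1.321] turn [-0.838 -0.062  0.278]
t 0.825 syh mm [102.  -31.4 269. ] rot deg [25.1  1.9 -8.4] F slope [-0.5  0.4 -0.4] w 0.08542493196147544 q [-0.12  0.23  1.18 -0.    1.73 -0.12]
shift [ 0.219 -0.402  1.661] turn [-0.838 -0.062  0.278]
```

Request:
apply_moves([
  [0,0.06,-0.15,0.25,-0.25,-0.02,0.08],
  [0,0.12,-0.3,0.5,-0.5,-0.04,0.16],
  [0,0.18,-0.45,0.75,-0.75,-0.05,0.24],
  [0,0.24,-0.56,0.95,-0.838,-0.062,0.278],
  [0,0.24,-0.56,0.95,-0.838,-0.062,0.278],
])

```text
t: 1.45
position: [0.4474, 0.0488, 0.1886]
orientation: [2.12, 1.833, 0.378]
ft_force: [0.4, -0.6, 0.7]
width: 0.0851
grip_force: 0.0
```

```bash
python3 go.py -117 0 50 0;python3 go.py -117 0 5 0
```

```text
t 1.45 syh mm [-103.3   -2.   143.1] rot deg [ 1.4 -0.2 -0.2] F slope [ 0.8 -0.5  0.4] w 0.08509828623250687 q [ 0.01 -0.07  2.11 -0.1   0.7   0.21]
shift [ 0.012 -0.057  0.467] turn [-0.048  0.006  0.007]
t 1.45 syh mm [-103.3   -2.   143.1] rot deg [ 1.4 -0.2 -0.2] F slope [ 0.8 -0.5  0.4] w 0.08509828623250687 q [ 0.01 -0.07  2.11 -0.1   0.7   0.21]
shift [ 0.012 -0.051  0.692] turn [-0.048  0.006  0.007]
```

Request:
apply_moves([
  [0,0.01,-0.05,0.25,-0.05,0,0],
  [0,0.01,-0.05,0.47,-0.05,0,0],
  [0,0.01,-0.055,0.58,-0.05,0,0],
  [0,0.01,-0.052,0.68,-0.05,0,0],
  [0,0.01,-0.052,0.68,-0.05,0,0],
])

```text
t: 2.08
position: [0.512, 0.0423, 0.0724]
orientation: [2.09, 1.802, 0.423]
ft_force: [0.9, 0.1, -0.5]
width: 0.0855
grip_force: 0.0
```

```bash
python3 go.py -117 0 5 0; python3 - <<'E'
from h import *
c=cam('wrist','w3.png')
E
```

```text
t 2.075 syh mm [-93.5   1.1  10.3] rot deg [-1.5 -0.1 -0. ] F slope [ 0.6  0.2 -0.9] w 0.08547674393616286 q [-0.01  0.19  2.23 -0.24  0.27  0.36]
shift [-0.006 -0.118  0.023] turn [0.05  0.002 0.001]
```

View pics/w3.png

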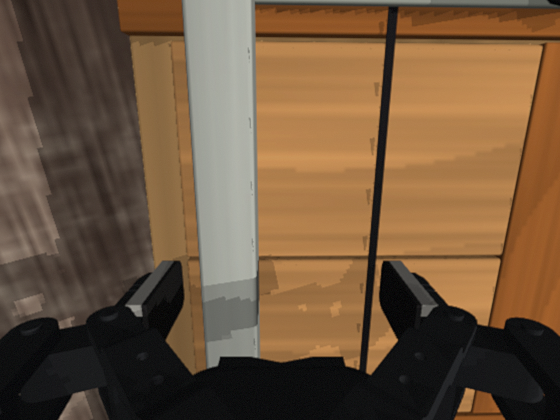

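The rail (columns 192-257) sits between the open fingers but off-centre. I'm computing the offsets from this close view and centring with a settle row.

```bash
python3 - <<'E'
from go import *
c=load('w3.png'); g=lambda h,*l:print(h,np.round(1000*hit(c,p,l,h),1).tolist())
g(0,(390,50),(374,230),(290,257.5),(440,257.5)); g(.026,(254,50),(257,240),(192,240)); g(0,(254,50),(257,240))
here()
E
```

```text
0 [[-46.6, 96.8, 0.0], [-47.2, 15.6, 0.0], [-88.4, 1.4, 0.0], [-12.2, 0.6, 0.0]]
0.026 [[-103.2, 91.8, 26.0], [-103.4, 20.8, 26.0], [-129.8, 21.0, 26.0]]
0 [[-104.5, 96.4, 0.0], [-104.8, 10.9, 0.0]]
t 2.125 syh mm [-93.2   1.3  11.1] rot deg [-1.6 -0.  -0. ] F slope [ 0.8 -0.8  0.7] w 0.08551578712293016 q [-0.01  0.19  2.23 -0.24  0.27  0.36]
```

Request:
apply_moves([
  [0,0,-0.118,0.02,0.05,0,0],
  [0,0,-0.118,0.02,0.05,0,0],
  [0,0,-0.118,0.02,0.05,0,0],
])

```text
t: 2.5
position: [0.4921, 0.0458, 0.0601]
orientation: [2.105, 1.815, 0.407]
ft_force: [0.2, -0.6, 0.1]
width: 0.0853
grip_force: 0.0
```

```bash
python3 go.py -117 0 5 0
```

```text
t 2.5 syh mm [-117.     1.7    7.7] rot deg [-0.2  0.  -0. ] F slope [ 0.3 -0.6 -0. ] w 0.08529158360693584 q [-0.    0.19  2.27 -0.25  0.25  0.37]
shift [-0.008  0.     0.013] turn [ 0.008 -0.001  0.001]
```

Request:
apply_moves([
  [255,0,0,0,0,0,0],
  [255,0,0,0,0,0,0],
  [255,0,0,0,0,0,0],
  [255,0,0,0,0,0,0],
  [255,0,0,0,0,0,0],
], newtons=30)

```text
t: 3.12
position: [0.4924, 0.0457, 0.0599]
orientation: [2.106, 1.815, 0.406]
ft_force: [-1.9, -0.0, 5.1]
width: 0.0235
grip_force: 32.5
```

```bash
python3 go.py -60.5 1 5 0
```

```text
t 3.125 syh mm [-116.9    1.6    7.4] rot deg [-0.2  0.   0. ] F slope [ 0.4 -0.3  5.4] w 0.023515949853568457 q [-0.    0.19  2.27 -0.25  0.25  0.37]
shift [-0.003  0.282  0.013] turn [ 0.007 -0.001 -0.   ]
```

Request:
apply_moves([
  [255,0,0.08,0,0,0,0],
  [255,0,0.16,0,0,0,0],
  [255,0,0.24,0,0,0,0],
  [255,0,0.286,0,0,0,0],
  [255,0,0.286,0,0,0,0],
])

```text
t: 3.75
position: [0.5421, 0.038, 0.0834]
orientation: [2.108, 1.816, 0.403]
ft_force: [-4.6, -0.9, 4.5]
width: 0.0232
grip_force: 32.5
```

Request:
apply_moves([
  [255,0,0,0,0,0,0],
  [255,0,0,0,0,0,0],
])

```text
t: 4.0
position: [0.5421, 0.038, 0.0834]
orientation: [2.108, 1.816, 0.403]
ft_force: [-5.6, 1.1, 4.4]
width: 0.0233
grip_force: 32.6
```

```bash
python3 go.py -60.5 1 5 0; python3 -c "
from h import *
c=cam('wrist','w4.png')"
```

```text
t 4.0 syh mm [-61.4   1.3   7.4] rot deg [-0.1 -0.   0. ] F slope [-3.3  0.2  6.4] w 0.023319635297690797 q [-0.02  0.21  2.14 -0.15  0.36  0.26]
shift [-0.002  0.004  0.012] turn [ 0.002  0.001 -0.   ]
```

View pics/w4.png

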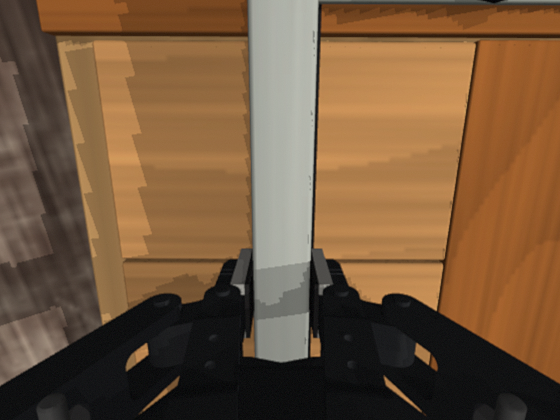

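The line now shows as a thin dark strip beside the rail's upper edge (columns 313-318). I'm measuring it across rows.

```bash
python3 - <<'E'
from go import *
c=load('w4.png'); im=cv2.imread('pics/w4.png').mean(2)
for r in (60,100,140,180,220):
    print(r, im[r,306:326].astype(int).tolist())
    for h in (0,.026): print(np.round(1000*hit(c,p,[(312,r),(315,r),(318,r)],h)[:,0],1),end=' ')
    print()
E
```

```text
60 [177, 178, 178, 178, 178, 180, 182, 184, 186, 179, 131, 38, 26, 67, 115, 130, 130, 129, 127, 127]
[-48.2 -46.9 -45.6] [-50.4 -49.4 -48.3] 
100 [178, 177, 178, 177, 179, 182, 186, 187, 170, 101, 29, 28, 89, 140, 138, 137, 135, 138, 136, 136]
[-47.7 -46.5 -45.2] [-50.1 -49.  -47.9] 
140 [177, 177, 177, 180, 182, 184, 184, 161, 76, 21, 39, 94, 138, 135, 135, 133, 133, 134, 133, 133]
[-47.3 -46.  -44.6] [-49.7 -48.6 -47.5] 
180 [177, 177, 179, 176, 172, 184, 154, 61, 19, 47, 100, 128, 124, 125, 125, 125, 125, 124, 124, 125]
[-46.8 -45.5 -44.1] [-49.3 -48.2 -47. ] 
220 [175, 176, 181, 184, 179, 143, 47, 19, 77, 128, 131, 130, 129, 130, 129, 129, 128, 129, 130, 129]
[-46.3 -44.9 -43.5] [-48.9 -47.7 -46.5]
```

Request:
apply_moves([
  [255,0,0.009,0,0,0,0],
  [255,0,0.009,0,0,0,0],
  [255,0,0.009,0,0,0,0],
])

```text
t: 4.42
position: [0.5426, 0.0379, 0.0837]
orientation: [2.109, 1.817, 0.401]
ft_force: [-7.5, 0.2, 5.3]
width: 0.0231
grip_force: 32.8
```

```bash
cat > chk.py <<'E'
from go import *
import sys
here(); c=cam('wrist',sys.argv[1]); im=c['image'].mean(2)
for y in (.03,.05,.07,.09,.11):
    # sample along s at the face: rail top edge (bright->dark) and line outer edge (dark->wood)
    s=np.linspace(-.060,-.03,151)
    def prof(h):
        uv=np.array([proj(c,face(p,k,y,h))[0] for k in s],np.float32)
        return cv2.remap(im.astype(np.float32),uv[:,:1],uv[:,1:],cv2.INTER_LINEAR)[:,0]
    a0,a1=prof(0),prof(.026); d0,d1=np.gradient(a0),np.gradient(a1)
    print(y,'railtop',round(1000*s[d1.argmin()],1),'line outer',round(1000*s[d0.argmax()],1),'dark at face',np.round(1000*s[a0<80][[0,-1]],1) if (a0<80).any() else None)
E
python3 chk.py w5.png
```

```text
t 4.425 syh mm [-60.8   1.3   7.4] rot deg [ 0.1 -0.  -0. ] F slope [-4.5 -0.9  8. ] w 0.023147150215258972 q [-0.02  0.21  2.14 -0.15  0.36  0.26]
0.03 railtop -48.6 line outer -45.2 dark at face [-46.  -45.2]
0.05 railtop -48.6 line outer -45.2 dark at face [-45.8 -45.4]
0.07 railtop -48.4 line outer -45.0 dark at face [-45.8 -45.2]
0.09 railtop -48.4 line outer -45.2 dark at face [-45.6 -45.2]
0.11 railtop -60.0 line outer -45.0 dark at face [-45.6 -30. ]
```

Request:
apply_moves([
  [255,0,0.01,-0.008,0,0,0],
  [255,0,0.01,-0.008,0,0,0],
  [255,0,0.01,-0.008,0,0,0],
])

```text
t: 4.85
position: [0.5442, 0.0376, 0.0847]
orientation: [2.11, 1.818, 0.4]
ft_force: [4.7, 0.8, -22.3]
width: 0.0231
grip_force: 30.9
```

```bash
python3 chk.py w6.png
```

```text
t 4.85 syh mm [-58.9   1.3   7.6] rot deg [ 0.1 -0.  -0. ] F slope [ -5.3   1.5 -22.1] w 0.023108123730389372 q [-0.02  0.21  2.13 -0.15  0.37  0.25]
0.03 railtop -46.8 line outer -45.2 dark at face None
0.05 railtop -46.6 line outer -46.2 dark at face None
0.07 railtop -46.8 line outer -45.8 dark at face None
0.09 railtop -46.6 line outer -45.8 dark at face None
0.11 railtop -60.0 line outer -35.0 dark at face [-43.6 -30. ]
```

Request:
apply_moves([
  [255,0,-0.002,0.004,0,0,0],
  [0,0,-0.002,0.004,0,0,0],
  [0,0,-0.002,0.0,0,0,0],
  [0,0,-0.002,0,0,0,0],
])

```text
t: 5.4
position: [0.548, 0.0376, 0.0894]
orientation: [2.102, 1.812, 0.411]
ft_force: [-0.5, 0.1, -0.6]
width: 0.0762
grip_force: 0.0
```

Request:
apply_moves([
  [0,0,0,-0.3,0,0,0],
  [0,0,0.25,-0.5,0,0,0],
  [0,0,0.4,-0.5,0,0,0],
  [0,0,0.4,-0.5,0,0,0],
  [0,0,0.4,-0.5,0,0,0],
])

```text
t: 6.02
position: [0.5738, 0.0333, 0.2105]
orientation: [2.107, 1.817, 0.403]
ft_force: [-0.5, -0.3, 0.4]
width: 0.0854
grip_force: 0.0
```

```bash
python3 chk.py w7.png; python3 - <<'E'
import cv2
im=cv2.imread('pics/w7.png'); cv2.imwrite('pics/w7b.png',cv2.resize(im,(800,600)))
E
```

```text
t 6.025 syh mm [ 21.4   1.4 109. ] rot deg [-0.1 -0.  -0. ] F slope [-0.2 -0.4  0.5] w 0.08536927513565465 q [-0.03  0.09  1.89 -0.07  0.73  0.16]
0.03 railtop -39.4 line outer -45.4 dark at face [-46.  -45.6]
0.05 railtop -39.4 line outer -45.4 dark at face [-46.  -45.8]
0.07 railtop -39.2 line outer -45.0 dark at face [-46.  -45.6]
0.09 railtop -39.0 line outer -44.6 dark at face [-46.  -45.6]
0.11 railtop -45.0 line outer -44.6 dark at face [-45.8 -30. ]
```

View pics/w7b.png

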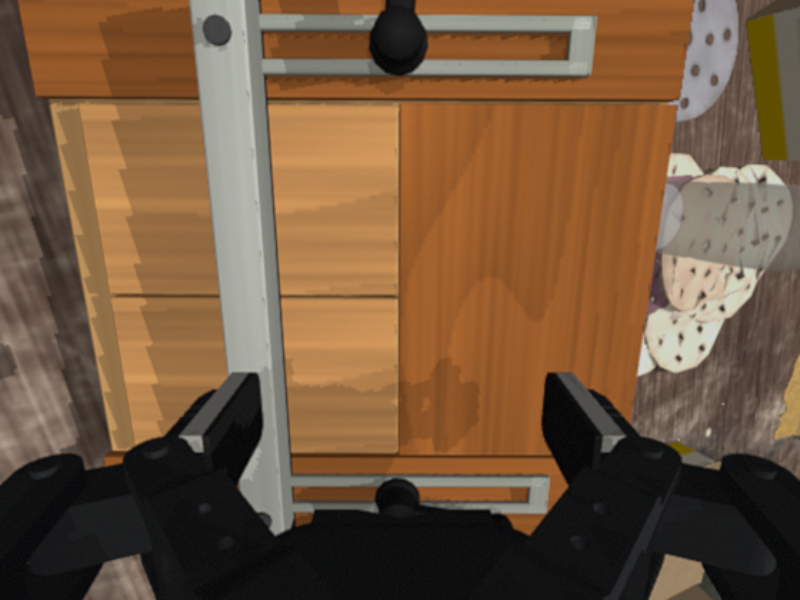

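The line shows only as a thin dark sliver beside the rail's upper edge (about column 270). I'm checking the profile.

```bash
python3 - <<'E'
from go import *
c=load('w7.png'); im=cv2.imread('pics/w7.png').mean(2).astype(np.float32)
s=np.arange(-.054,-.0385,.0005); print((s*1000).round(1).tolist())
for y in (.03,.06,.09,-.04):
    uv=np.array([proj(c,face(p,k,y,0))[0] for k in s],np.float32)
    print(y,uv[:2,0],cv2.remap(im,uv[:,:1],uv[:,1:],cv2.INTER_LINEAR)[:,0].astype(int).tolist())
print([np.round(1000*x,1) for x in hit(c,p,[(597/1.4286,35/1.4286),(549/1.4286,495/1.4286)],.005)])
E
```

```text
[-54.0, -53.5, -53.0, -52.5, -52.0, -51.5, -51.0, -50.5, -50.0, -49.5, -49.0, -48.5, -48.0, -47.5, -47.0, -46.5, -46.0, -45.5, -45.0, -44.5, -44.0, -43.5, -43.0, -42.5, -42.0, -41.5, -41.0, -40.5, -40.0, -39.5, -39.0]
0.03 [182.19263 182.84557] [185, 178, 158, 138, 133, 131, 130, 129, 128, 128, 126, 125, 125, 124, 116, 101, 79, 78, 108, 120, 126, 126, 126, 125, 125, 125, 125, 125, 126, 126, 125]
0.06 [178.99141 179.66583] [190, 182, 165, 141, 134, 131, 131, 130, 129, 128, 126, 125, 125, 127, 120, 106, 75, 81, 105, 131, 137, 137, 136, 135, 135, 136, 136, 135, 136, 136, 135]
0.09 [175.57245 176.26982] [190, 185, 169, 147, 134, 130, 130, 129, 129, 127, 125, 124, 125, 126, 122, 110, 78, 77, 98, 127, 136, 136, 134, 134, 134, 134, 134, 134, 133, 134, 135]
-0.04 [188.92413 189.5319 ] [177, 158, 140, 129, 124, 124, 124, 124, 124, 123, 121, 122, 121, 116, 99, 80, 76, 84, 110, 116, 117, 117, 117, 120, 125, 130, 133, 135, 135, 136, 136]
[array([113.4, 129.4,   5. ]), array([ 112.5, -124.4,    5. ])]
```

Rail edge sits about 0.5 mm past the line's middle, well on the 4 mm line and parallel to it. Next is the right lever: approach above its knob, turned -84°.

```bash
python3 go.py 85 -132 90 -84
```

```text
t 6.075 syh mm [ 20.8   1.4 108.8] rot deg [-0. -0. -0.] F slope [-0.3  0.4  0.4] w 0.08547615059998873 q [-0.03  0.09  1.89 -0.07  0.73  0.16]
shift [-0.667  0.321  0.094] turn [ 0.000e+00  1.000e-03 -2.799e+00]
```

Request:
apply_moves([
  [0,-0.2,0.1,0.03,0,0,-0.3],
  [0,-0.4,0.2,0.06,0,0,-0.6],
  [0,-0.6,0.3,0.09,0,0,-0.9],
  [0,-0.667,0.321,0.09,0,0,-0.95],
])

```text
t: 6.58
position: [0.6202, -0.1104, 0.2212]
orientation: [1.57, 2.242, 0.271]
ft_force: [0.1, 0.6, -0.6]
width: 0.0854
grip_force: 0.0
```

Request:
apply_moves([
  [0,0,0,0,0,0,-0.35],
  [0,0,0,0,0,0,-0.7],
  [0,0,0,0,0,0,-0.95],
])

```text
t: 6.95
position: [0.619, -0.1079, 0.2207]
orientation: [0.955, 2.539, 0.127]
ft_force: [-0.3, 0.1, 0.1]
width: 0.0854
grip_force: 0.0
```

Request:
apply_moves([
  [0,0,0,0,0,0,-0.35],
  [0,0,0,0,0,0,-0.7],
  [0,0,0,0,0,0,-0.9],
  [0,0,0,0,0,0,-0.9],
])

```text
t: 7.45
position: [0.6193, -0.1078, 0.221]
orientation: [0.342, 2.683, -0.012]
ft_force: [-0.3, -0.4, 0.4]
width: 0.0857
grip_force: 0.0
```

```bash
python3 go.py 85 -132 31 -84; python3 -c "
from h import *
c=cam('wrist','w8.png')"
```

```text
t 7.45 syh mm [  85.5 -131.5   90.8] rot deg [ -0.1  -0.  -83.9] F slope [-0.  -0.5  0.5] w 0.08567196825896231 q [-0.33  0.16  1.78  0.11  0.78 -1.71]
shift [ 0.002 -0.003  0.299] turn [ 0.001  0.001 -0.002]
```

View pics/w8.png

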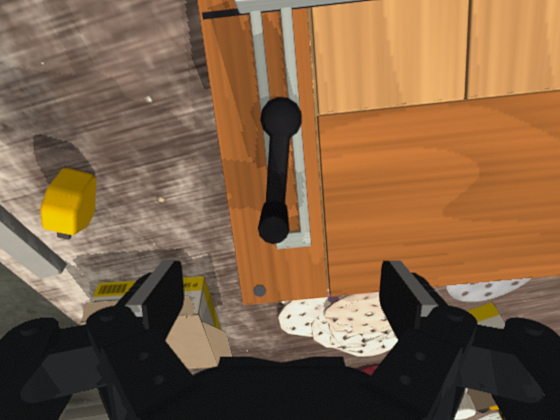

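The right lever: hub (281,116), knob top (273,230), between the fingers but I need the knob's slope position.

```bash
python3 - <<'E'
from go import *
c=load('w8.png'); g=lambda h,*l:print(h,np.round(1000*hit(c,p,l,h),1).tolist())
g(.06,(273,232),(273,229)); g(.026,(281,116)); g(.03,(281,116)); g(0,(468,60)); g(0.005,(292,246))
print(proj(c,face(p,.085,-.131,.06)),proj(c,face(p,.025,-.125,.03)))
E
```

```text
0.06 [[79.0, -135.2, 60.0], [77.2, -135.0, 60.0]]
0.026 [[17.7, -124.2, 26.0]]
0.03 [[17.7, -124.2, 30.0]]
0 [[-4.6, 0.7, 0.0]]
0.005 [[110.7, -125.8, 5.0]]
[[281.58146794 241.35081159]] [[280.99026201 128.77055769]]
```

```bash
python3 go.py 79 -134 31 -82; python3 - <<'E'
from go import *
f=lambda *l: (np.array(l)+.5)/1.42857-.5
def tri(obs):
    r=least_squares(lambda x:np.concatenate([proj(load(n),face(p,*x))[0]-np.array(uv) for n,uv in obs]),[.02,-.12,.03])
    print(np.round(r.x*1000,1),np.round(r.fun,1))
tri([('w8.png',(281,116)),('w7.png',f(398,497)),('wrist2.png',f(423,352))])
tri([('w8.png',(273,231)),('wrist2.png',f(469,396))])
tri([('w7.png',f(398,38)),('wrist2.png',f(474,60))])
E
```

```text
t 7.5 syh mm [  85.8 -131.5   90.9] rot deg [ -0.1  -0.  -83.9] F slope [-0.5 -0.2 -0.2] w 0.08564304660934714 q [-0.33  0.16  1.78  0.11  0.78 -1.7 ]
shift [ 0.033 -0.016  0.3  ] turn [0.001 0.002 0.064]
[  18.4 -124.6    7.3] [-0.4  1.2 -1.5  0.6  0.3 -2. ]
[  80.5 -135.1   52.9] [ 0.6 -0.6  0.5  1.6]
[ 19.9 126.3  11.6] [ 0.   0.4  0.  -0.7]
```

Request:
apply_moves([
  [0,0.033,-0.016,0.15,0,0,0.06],
  [0,0.033,-0.016,0.3,0,0,0.06],
  [0,0.033,-0.016,0.3,0,0,0.06],
], newtons=20)

```text
t: 7.88
position: [0.6377, -0.113, 0.1621]
orientation: [0.385, 2.68, -0.002]
ft_force: [0.4, 0.0, -0.1]
width: 0.0857
grip_force: 0.0
```

Request:
apply_moves([
  [255,0,0,0,0,0,0],
  [255,0,0,0,0,0,0],
  [255,0,0,0,0,0,0],
  [255,0,0,0,0,0,0],
  [255,0,0,0,0,0,0],
], newtons=20)

```text
t: 8.5
position: [0.6396, -0.1139, 0.1661]
orientation: [0.382, 2.673, -0.004]
ft_force: [-1.7, -0.4, 5.0]
width: 0.0169
grip_force: 22.3
```

```bash
python3 - <<'E'
from go import *
here(); o=get_obs(); q=unface(p,o['position']); R0=R.from_rotvec(o['orientation']).as_matrix()
piv=np.array([.019,-.125]); d=q[:2]-piv; print('rad',np.hypot(*d)*1000,'ang',np.arctan2(-d[1],d[0]))
def arc(deg):   # clockwise about pivot
    t=np.radians(deg); c_,s_=np.cos(t),np.sin(t)
    n=piv+np.array([[c_,s_],[-s_,c_]])@d
    delta(face(p,n[0],n[1],q[2]),R.from_rotvec(-N*t).as_matrix()@R0,o)
for g in (7,14,21,28): arc(g)
E
```

```text
t 8.5 syh mm [  81.3 -134.5   32.2] rot deg [ -0.2  -0.2 -82.2] F slope [ 0.7 -0.7  5.2] w 0.016855910655892828 q [-0.33  0.24  1.83  0.13  0.64 -1.7 ]
rad 63.02932200549317 ang 0.15176986192219383
shift [ 0.003 -0.038 -0.   ] turn [ 0.001 -0.     0.233]
shift [ 0.011 -0.076 -0.   ] turn [ 0.002 -0.     0.467]
shift [ 0.023 -0.113 -0.   ] turn [ 0.003 -0.     0.7  ]
shift [ 0.039 -0.147 -0.   ] turn [ 0.004 -0.     0.933]
```

Request:
apply_moves([
  [255,0.003,-0.038,0,0,0,0.233],
  [255,0.011,-0.076,0,0,0,0.467],
  [255,0.023,-0.113,0,0,0,0.7],
  [255,0.039,-0.147,0,0,0,0.933],
])

```text
t: 9.0
position: [0.6249, -0.14, 0.1612]
orientation: [1.025, 2.508, 0.144]
ft_force: [-2.5, 1.0, 5.6]
width: 0.0174
grip_force: 22.5
```

Request:
apply_moves([
  [255,0.003,-0.038,0,0,0,0.233],
  [255,0.011,-0.076,0,0,0,0.467],
  [255,0.023,-0.113,0,0,0,0.7],
  [255,0.039,-0.147,0,0,0,0.933],
])

```text
t: 9.5
position: [0.6014, -0.1558, 0.1515]
orientation: [1.617, 2.207, 0.286]
ft_force: [-1.7, 2.0, 6.8]
width: 0.0172
grip_force: 22.6
```

```bash
python3 - <<'E'
from go import *
here(); o=get_obs(); q=unface(p,o['position'])
d=q[:2]-np.array([.019,-.125]); print('rad',np.hypot(*d)*1000,'ang',np.arctan2(-d[1],d[0]))
E
```

```text
t 9.5 syh mm [  46.5 -181.6   32.2] rot deg [ -0.3  -0.1 -26. ] F slope [1.1 1.7 7. ] w 0.01717936758071452 q [-0.44  0.21  1.91  0.22  0.61 -0.9 ]
rad 62.960772531481716 ang 1.1185456195820311
```

Request:
apply_moves([
  [255,0.003,-0.038,0,0,0,0.233],
  [255,0.011,-0.076,0,0,0,0.467],
  [255,0.023,-0.113,0,0,0,0.7],
  [255,0.039,-0.147,0,0,0,0.933],
  [255,0.039,-0.147,0,0,0,0.933],
])

```text
t: 10.12
position: [0.575, -0.1584, 0.1394]
orientation: [2.133, 1.781, 0.416]
ft_force: [2.0, 1.1, 5.8]
width: 0.017
grip_force: 22.5
```

```bash
python3 - <<'E'
from go import *
here(); o=get_obs(); q=unface(p,o['position'])
d=q[:2]-np.array([.019,-.125]); print('rad',np.hypot(*d)*1000,'ang',np.arctan2(-d[1],d[0]))
E
```

```text
t 10.125 syh mm [  18.  -188.    32.2] rot deg [-0.5 -0.1  1.8] F slope [4.1 1.4 4.5] w 0.0169665642985362 q [-0.47  0.19  1.97  0.25  0.56 -0.48]
rad 63.04466858087392 ang 1.5861221232067613
```

Request:
apply_moves([
  [255,0,-0.02,0,0,0,0.06],
  [255,0,-0.03,0,0,0,0.09],
  [255,0,-0.03,0,0,0,0.09],
])

```text
t: 10.5
position: [0.5745, -0.158, 0.1393]
orientation: [2.173, 1.728, 0.436]
ft_force: [15.7, 5.1, 3.7]
width: 0.0171
grip_force: 22.5
```

```bash
python3 go.py 18 -188 90 0
```

```text
t 10.5 syh mm [  17.5 -187.7   32.3] rot deg [-1.  -0.   4.5] F slope [14.9  7.4 -2.9] w 0.017121277590626205 q [-0.47  0.19  1.98  0.27  0.55 -0.44]
shift [-0.001  0.007 -0.288] turn [ 0.033  0.001 -0.151]
```

The lever is at its stop (6 mm more command moved it 0.5 mm at 15 N). Relax, open and lift.

Request:
apply_moves([
  [255,0,0.02,0,0,0,-0.06],
  [0,0,0.02,0,0,0,-0.08],
  [0,0,0.02,0,0,0,-0.08],
  [0,0,0.02,-0.2,0,0,-0.1],
  [0,0,0.02,-0.4,0,0,-0.15],
])

```text
t: 11.12
position: [0.5361, -0.1522, 0.2081]
orientation: [2.108, 1.819, 0.403]
ft_force: [-0.1, -0.3, 0.1]
width: 0.085
grip_force: 0.0
```

Request:
apply_moves([
  [0,0,0,0,0,0,0],
])

```text
t: 11.25
position: [0.5378, -0.1532, 0.2116]
orientation: [2.102, 1.813, 0.407]
ft_force: [-0.0, -0.4, 0.1]
width: 0.0854
grip_force: 0.0
```

```bash
python3 go.py 28 180 110 5; python3 - <<'E'
from go import *
f=lambda *l: (np.array(l)+.5)/1.42857-.5
for n,a,b in (('wrist2.png',(474,60),(484,2)),('w7.png',(398,38),(400,3))):
    print(np.round(1000*hit(load(n),p,[f(*a),f(*b)],.022),1).tolist())
E
```

```text
t 11.25 syh mm [  14.5 -188.4  113.5] rot deg [-0.4 -0.1 -0.1] F slope [ 0.1 -0.4  0.1] w 0.0853587238973433 q [-0.5   0.06  1.93  0.22  0.75 -0.48]
shift [1.842 0.069 0.015] turn [0.014 0.003 0.168]
[[23.6, 123.2, 22.0], [23.5, 163.2, 22.0]]
[[20.0, 124.0, 22.0], [20.8, 137.6, 22.0]]
```

Request:
apply_moves([
  [0,0.3,0.01,0,0,0,0.03],
  [0,0.6,0.02,0,0,0,0.05],
  [0,0.9,0.02,0,0,0,0.05],
  [0,0.93,0.02,0,0,0,0.05],
])

```text
t: 11.75
position: [0.5679, 0.0349, 0.2088]
orientation: [2.128, 1.799, 0.411]
ft_force: [-0.5, 0.2, 0.5]
width: 0.0849
grip_force: 0.0
```

Request:
apply_moves([
  [0,0.3,0.01,0,0,0,0],
  [0,0.6,0.01,0,0,0,0],
  [0,0.92,0.01,0,0,0,0],
  [0,0.92,0.01,0,0,0,0],
  [0,0.92,0.01,0,0,0,0],
])

```text
t: 12.38
position: [0.6011, 0.2106, 0.2118]
orientation: [2.132, 1.791, 0.407]
ft_force: [0.4, -0.8, 0.1]
width: 0.0851
grip_force: 0.0
```

```bash
python3 go.py 21 184 31 2; python3 -c "
from h import *
c=cam('wrist','w9.png')"
```

```text
t 12.375 syh mm [ 22.7 180.7 109.9] rot deg [-0.  -0.1  1.4] F slope [ 0.5 -0.7 -0.1] w 0.08513094685777325 q [ 0.34  0.21  1.74 -0.28  0.83  0.67]
shift [ 0.017 -0.009  0.395] turn [0.001 0.004 0.019]
```

View pics/w9.png

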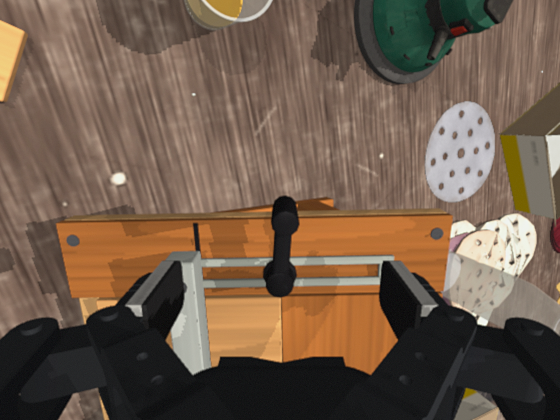

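The left lever hub is at (279,280) and the knob at about (286,215), lever nearly sideways outward and centred between the fingers.

```bash
python3 - <<'E'
from go import *
c=load('w9.png'); print(np.round(1000*hit(c,p,[(286,217),(286,208)],.06),1).tolist(),np.round(1000*hit(c,p,[(279,280)],.02),1).tolist())
print(proj(c,np.array([face(p,.021,.185,.06),face(p,.021,.185,.026),face(p,.019,.125,.02)])))
E
```

```text
[[26.2, 189.9, 60.0], [26.4, 195.6, 60.0]] [[20.1, 126.5, 20.0]]
[[277.60718991 224.85706887]
 [278.09842069 209.75660299]
 [277.62041089 281.78397736]]
```

Request:
apply_moves([
  [0,0.017,-0.009,0.2,0,0,0],
  [0,0.017,-0.009,0.38,0,0,0],
  [0,0.017,-0.009,0.395,0,0,0],
  [0,0.017,-0.009,0.395,0,0,0],
])

```text
t: 12.92
position: [0.6342, 0.2091, 0.142]
orientation: [2.133, 1.788, 0.412]
ft_force: [0.0, -0.4, 0.7]
width: 0.0857
grip_force: 0.0
```

Request:
apply_moves([
  [255,0,0,0,0,0,0],
  [255,0,0,0,0,0,0],
  [255,0,0,0,0,0,0],
  [255,0,0,0,0,0,0],
  [255,0,0,0,0,0,0],
])

```text
t: 13.55
position: [0.6345, 0.211, 0.1423]
orientation: [2.13, 1.79, 0.414]
ft_force: [-0.7, 2.0, 4.1]
width: 0.0174
grip_force: 22.3
```

```bash
cat > arcL.py <<'E'
from go import *
here(); o=get_obs(); q=unface(p,o['position']); R0=R.from_rotvec(o['orientation']).as_matrix()
piv=np.array([.0185,.125]); d=q[:2]-piv; print('rad',np.hypot(*d)*1000,'ang',np.arctan2(d[0],d[1]))
for g in (7,14,21,28):
    t=np.radians(g); c_,s_=np.cos(t),np.sin(t)
    n=piv+np.array([[c_,s_],[-s_,c_]])@d
    delta(face(p,n[0],n[1],q[2]),R.from_rotvec(-N*t).as_matrix()@R0,o)
E
python3 arcL.py
```

```text
t 13.55 syh mm [ 23.2 186.1  33. ] rot deg [-0.3  0.1  1.5] F slope [0.8 1.8 4.1] w 0.017388107548341625 q [ 0.32  0.32  1.78 -0.31  0.67  0.71]
rad 61.235151282839965 ang 0.07637097058376595
shift [-0.004  0.037  0.   ] turn [-0.    -0.001  0.233]
shift [-0.013  0.074  0.   ] turn [-0.001 -0.002  0.467]
shift [-0.026  0.109  0.   ] turn [-0.001 -0.003  0.7  ]
shift [-0.043  0.142  0.001] turn [-0.001 -0.005  0.933]
```

Request:
apply_moves([
  [255,-0.004,0.037,0,0,0,0.233],
  [255,-0.013,0.074,0,0,0,0.467],
  [255,-0.026,0.109,0,0,0,0.7],
  [255,-0.043,0.142,0,0,0,0.933],
])

```text
t: 14.05
position: [0.6584, 0.1986, 0.1542]
orientation: [2.561, 1.245, 0.528]
ft_force: [-2.4, 2.6, 4.2]
width: 0.0173
grip_force: 22.3
```

Request:
apply_moves([
  [255,-0.004,0.037,0,0,0,0.233],
  [255,-0.013,0.074,0,0,0,0.467],
  [255,-0.026,0.109,0,0,0,0.7],
  [255,-0.043,0.142,0,0,0,0.933],
])

```text
t: 14.55
position: [0.6738, 0.1752, 0.163]
orientation: [2.864, 0.605, 0.618]
ft_force: [-0.9, 5.0, 2.6]
width: 0.0173
grip_force: 22.2
```

Request:
apply_moves([
  [255,-0.004,0.037,0,0,0,0.233],
  [255,-0.013,0.074,0,0,0,0.467],
  [255,-0.026,0.109,0,0,0,0.7],
  [255,-0.043,0.142,0,0,0,0.933],
  [255,-0.043,0.142,0,0,0,0.933],
])

```text
t: 15.18
position: [0.6771, 0.1453, 0.1666]
orientation: [3.018, -0.105, 0.675]
ft_force: [0.7, 3.9, 3.5]
width: 0.0173
grip_force: 22.2
```

```bash
python3 arcL.py
```

```text
t 15.175 syh mm [ 80.5 127.4  33. ] rot deg [-0.2  0.4 85.5] F slope [1.6 4.  3.1] w 0.017291852402286235 q [ 0.18  0.31  1.72 -0.21  0.7   1.96]
rad 62.02260318762363 ang 1.531932521690072
shift [-0.004  0.038 -0.   ] turn [-0.001  0.001  0.233]
shift [-0.012  0.075 -0.   ] turn [-0.003  0.001  0.467]
shift [-0.025  0.11  -0.   ] turn [-0.004  0.002  0.7  ]
shift [-0.042  0.144 -0.001] turn [-0.006  0.002  0.933]
```

Request:
apply_moves([
  [255,-0.001,0.02,0,0,0,0.1],
  [255,-0.003,0.04,0,0,0,0.18],
  [255,-0.003,0.045,0,0,0,0.18],
  [255,-0.003,0.045,0,0,0,0.18],
])

```text
t: 15.68
position: [0.6766, 0.1422, 0.1665]
orientation: [3.038, -0.248, 0.687]
ft_force: [2.3, 22.4, 0.4]
width: 0.0173
grip_force: 22.7
```

```bash
python3 arcL.py | head -2
```

```text
t 15.675 syh mm [ 80.3 124.2  33. ] rot deg [ 0.2  0.8 91. ] F slope [-0.8 22.5  0.8] w 0.017280886775939665 q [ 0.17  0.31  1.72 -0.2   0.69  2.03]
rad 61.843386235192 ang 1.5835302150963801
```

Left lever is at its stop too. Relax, open, lift high and check.

Request:
apply_moves([
  [255,0,-0.02,0,0,0,-0.06],
  [0,0,-0.025,0,0,0,-0.06],
  [0,0,-0.025,0,0,0,-0.06],
  [0,0,-0.025,-0.2,0,0,-0.06],
  [0,0,-0.025,-0.45,0,0,-0.06],
])

```text
t: 16.3
position: [0.6364, 0.1447, 0.2456]
orientation: [3.024, -0.2, 0.667]
ft_force: [0.1, -0.2, 1.6]
width: 0.0851
grip_force: 0.0
```

Request:
apply_moves([
  [0,-0.2,0.2,-0.15,0,0,-0.3],
  [0,-0.4,0.4,-0.3,0,0,-0.6],
  [0,-0.5,0.5,-0.3,0,0,-0.9],
  [0,-0.5,0.5,-0.3,0,0,-0.95],
  [0,-0.5,0.5,-0.3,0,0,-0.95],
])

```text
t: 16.92
position: [0.5103, 0.062, 0.2599]
orientation: [2.886, 0.531, 0.622]
ft_force: [0.7, 0.2, -0.0]
width: 0.0857
grip_force: 0.0
```

```bash
python3 - <<'E'
from go import *
here(); c=cam('wrist','w10.png'); cam('scene','scene2.png'); cam('side','side2.png')
a=cv2.resize(cv2.imread('pics/w10.png'),(533,400)); b=cv2.imread('pics/side2.png')[150:330,160:360]; d=cv2.imread('pics/scene2.png')[140:290,200:367]
cv2.imwrite('pics/m10.png',np.hstack([a,np.vstack([cv2.resize(b,(267,200)),cv2.resize(d,(267,200))])]))
im=c['image'].mean(2).astype(np.float32); s=np.arange(-.058,-.0385,.0005); print((s*1000).round(1).tolist())
for y in (.04,.0,-.04):
    uv=np.array([proj(c,face(p,k,y,0))[0] for k in s],np.float32)
    print(y,uv[0],cv2.remap(im,uv[:,:1],uv[:,1:],cv2.INTER_LINEAR)[:,0].astype(int).tolist())
E
```

```text
t 16.925 syh mm [-18.5  20.4 182.1] rot deg [-0.2  0.1 60.6] F slope [ 0.6  0.3 -0.3] w 0.0856941833768583 q [ 0.04 -0.04  1.9  -0.11  0.85  1.3 ]
[-58.0, -57.5, -57.0, -56.5, -56.0, -55.5, -55.0, -54.5, -54.0, -53.5, -53.0, -52.5, -52.0, -51.5, -51.0, -50.5, -50.0, -49.5, -49.0, -48.5, -48.0, -47.5, -47.0, -46.5, -46.0, -45.5, -45.0, -44.5, -44.0, -43.5, -43.0, -42.5, -42.0, -41.5, -41.0, -40.5, -40.0, -39.5, -39.0, -38.5]
0.04 [245.03975 212.1661 ] [188, 187, 187, 187, 186, 186, 187, 190, 195, 200, 204, 195, 183, 168, 158, 151, 151, 151, 149, 147, 146, 145, 144, 139, 132, 127, 127, 131, 137, 141, 142, 142, 142, 142, 143, 142, 141, 141, 142, 143]
0.0 [279.10486 230.32228] [187, 187, 186, 185, 184, 184, 185, 189, 195, 197, 196, 191, 176, 160, 154, 151, 149, 148, 147, 147, 146, 145, 141, 135, 122, 106, 101, 102, 102, 102, 103, 103, 104, 102, 103, 106, 107, 105, 102, 104]
-0.04 [312.142   247.93056] [183, 183, 183, 182, 181, 181, 184, 188, 191, 194, 194, 183, 168, 156, 151, 148, 147, 146, 146, 145, 145, 143, 138, 132, 127, 126, 129, 137, 144, 146, 146, 146, 146, 146, 146, 146, 146, 146, 146, 146]
```

View pics/m10.png

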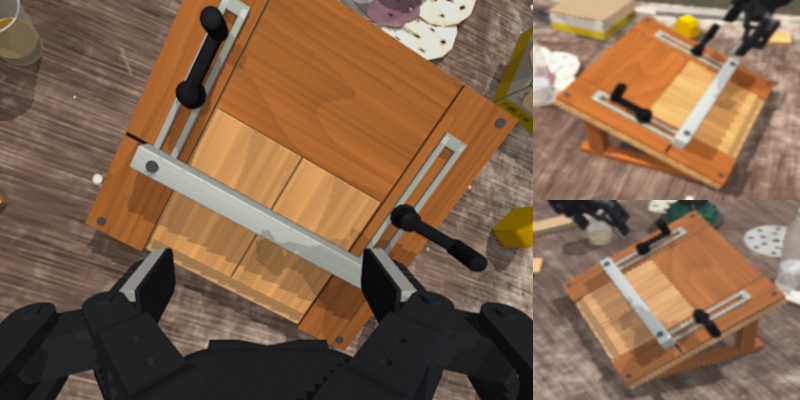

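Both levers are at their stops, left pointing up the slope and right pointing outward, and the line's end at (135,138) meets the rail's upper edge. Now I turn the wrist back towards the long shingle.

Request:
apply_moves([
  [0,0,0,-0.05,0,0,-0.34],
  [0,0,0,-0.1,0,0,-0.68],
  [0,0,0,-0.1,0,0,-1.0],
])

```text
t: 17.45
position: [0.5022, 0.0641, 0.2783]
orientation: [2.567, 1.233, 0.529]
ft_force: [0.1, 0.4, -1.4]
width: 0.0855
grip_force: 0.0
```

Request:
apply_moves([
  [0,0,0,0,0,0,-0.34],
  [0,0,0,0,0,0,-0.68],
  [0,0,0,0,0,0,-1.0],
  [0,0,0,0,0,0,-1.0],
])

```text
t: 17.95
position: [0.5018, 0.064, 0.2774]
orientation: [2.117, 1.805, 0.408]
ft_force: [-0.7, 0.4, -0.3]
width: 0.0853
grip_force: 0.0
```

```bash
cat > gs.py <<'E'
from go import *
def Rd(deg):  # tool down, y_t at heading deg
    t=np.radians(deg); y=np.array([np.cos(t),np.sin(t),0]); z=np.array([0,0,-1.]); return np.c_[np.cross(y,z),y,z]
if __name__=='__main__':
    here(); a_=list(map(float,sys.argv[1:])); print(get_obs()['position']); delta(np.array(a_[:3])/1000,Rd(a_[3]))
E
python3 gs.py 436 369 200 57.5
python3 - <<'E'
from go import *
c=load('w10.png'); im=cv2.imread('pics/w10.png').mean(2).astype(np.float32); s=np.arange(-.056,-.0365,.0005)
for y in (.160,.155,.165):
    uv=np.array([proj(c,face(p,k,y,0))[0] for k in s],np.float32); v=cv2.remap(im,uv[:,:1],uv[:,1:],cv2.INTER_LINEAR)[:,0]
    w=np.clip(np.median(v)-15-v,0,None); print(y,'line s',round(1000*(w@s)/w.sum(),2),v.min())
E
```

```text
t 17.95 syh mm [-19.   21.  201.7] rot deg [-0.2  0.   0.6] F slope [-0.8  0.3  0. ] w 0.08528947297626638 q [ 0.05 -0.07  1.88 -0.11  0.9   0.26]
[0.50176195 0.06395495 0.27737348]
shift [ 1.453 -0.679  0.117] turn [ 0.747  0.478 -2.183]
0.16 line s -46.78 20.50879
0.155 line s -46.81 23.552084
0.165 line s -46.82 22.201172
```

Request:
apply_moves([
  [0,0.24,-0.11,0,0.08,0.05,-0.24],
  [0,0.48,-0.22,0,0.16,0.1,-0.48],
  [0,0.72,-0.34,0,0.24,0.15,-0.72],
  [0,0.96,-0.45,0,0.33,0.21,-0.97],
  [0,0.96,-0.45,0,0.33,0.21,-0.97],
])

```text
t: 18.58
position: [0.4506, 0.2691, 0.2391]
orientation: [1.664, 2.424, 0.246]
ft_force: [0.2, -0.2, -0.2]
width: 0.0852
grip_force: 0.0
```

```bash
python3 gs.py 436 369 200 57.5
```

```text
t 18.575 syh mm [-108.5  216.4  201.2] rot deg [  9.8   6.4 -28.6] F slope [ 0.1 -0.2 -0.3] w 0.08517166875016947 q [ 0.47  0.08  1.77 -0.1   1.06  0.14]
[0.45064001 0.2691186  0.23913592]
shift [0.505 0.064 0.185] turn [ 0.414  0.267 -1.208]
```

Request:
apply_moves([
  [0,0.2,0.02,0.05,0.1,0.07,-0.3],
  [0,0.4,0.04,0.1,0.2,0.14,-0.6],
  [0,0.5,0.06,0.17,0.3,0.21,-0.9],
  [0,0.5,0.06,0.18,0.34,0.22,-0.99],
  [0,0.5,0.06,0.18,0.34,0.22,-0.99],
])

```text
t: 19.2
position: [0.4363, 0.3643, 0.2011]
orientation: [1.044, 2.924, 0.045]
ft_force: [0.3, 0.3, 0.5]
width: 0.0853
grip_force: 0.0
```

Request:
apply_moves([
  [0,0,0,0,0.04,0.02,-0.2],
  [0,0,0,0,0.06,0.04,-0.21],
  [0,0,0,0,0.06,0.04,-0.21],
])

```text
t: 19.58
position: [0.4358, 0.3643, 0.2019]
orientation: [0.89, 3.004, 0.009]
ft_force: [-0.1, 0.6, -0.2]
width: 0.0854
grip_force: 0.0
```

```bash
python3 gs.py 436 369 200 57.5; python3 - <<'E'
from h import *
c=cam('wrist','w11.png'); im=c['image'][:,:,::-1].copy()
u,v=proj(c,[.436,.369,.012])[0].astype(int); print(u,v)
m=np.zeros((422,562),np.uint8)
_,_,m,_=cv2.floodFill(im.copy(),m,(int(u),int(v)),0,(14,14,14),(14,14,14),4|cv2.FLOODFILL_MASK_ONLY|(255<<8))
cs,_=cv2.findContours(m[1:-1,1:-1],cv2.RETR_EXTERNAL,cv2.CHAIN_APPROX_NONE)
k=max(cs,key=cv2.contourArea).reshape(-1,2).astype(float)
print(k.min(0),k.max(0),cv2.minAreaRect((onz(c,k,0.012)[:,:2]*1000).astype(np.float32)))
E
```

```text
t 19.575 syh mm [-150.2  308.3  179.6] rot deg [ 21.6  14.2 -64.4] F slope [-0.2  0.6 -0.1] w 0.08535999727656084 q [ 0.58  0.28  1.58 -0.    1.28 -0.42]
[0.43576905 0.36426098 0.20193802]
shift [0.012 0.02  0.01 ] turn [ 0.015  0.012 -0.016]
283 181
[262. 115.] [317. 238.] ((436.779052734375, 374.680419921875), (54.7515983581543, 127.62812805175781), 56.39747619628906)
```

View pics/w11.png

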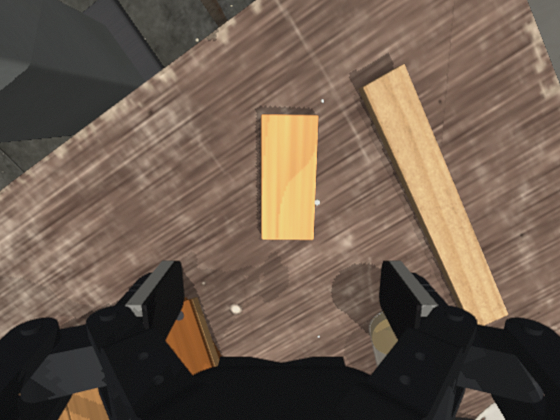

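The long shingle is fully visible (262-318, 115-240); its centre is at (0.437, 0.3745) with width heading 56.4°. Cup and jig are clear of the fingers.

```bash
python3 gs.py 437 374.5 -3 56.4
```

```text
t 19.625 syh mm [-150.4  308.3  179.7] rot deg [ 21.6  14.2 -64.4] F slope [-0.3  1.1 -0.3] w 0.08531787913510873 q [ 0.58  0.28  1.58 -0.    1.28 -0.42]
[0.43557409 0.3642833  0.20189344]
shift [0.028 0.039 1.025] turn [0.015 0.012 0.021]
```

Request:
apply_moves([
  [0,0.028,0.039,0.25,0.015,0.012,0.02],
  [0,0.028,0.039,0.5,0.015,0.012,0.02],
  [0,0.028,0.039,0.75,0.015,0.012,0.02],
  [0,0.028,0.039,0.9,0.015,0.012,0.02],
  [0,0.028,0.039,0.9,0.015,0.012,0.02],
])

```text
t: 20.25
position: [0.4347, 0.3735, 0.0197]
orientation: [-0.904, -3.004, 0.007]
ft_force: [-0.0, -0.2, 0.7]
width: 0.0854
grip_force: 0.0
```

```bash
python3 gs.py 437 374.5 -3 56.4
```

```text
t 20.25 syh mm [-229.4  317.3   15.5] rot deg [ 22.6  14.1 -64. ] F slope [ 0.3 -0.2  0.6] w 0.08535373066540351 q [ 0.59  0.47  1.79  0.    0.89 -0.4 ]
[0.43472186 0.3734952  0.01966534]
shift [-0.007  0.011  0.113] turn [-0.011 -0.005  0.004]
```

Request:
apply_moves([
  [0,-0.007,0.01,0.07,-0.01,0,0],
  [0,-0.007,0.01,0.11,-0.01,0,0],
  [0,-0.007,0.01,0.11,-0.01,0,0],
])

```text
t: 20.62
position: [0.4387, 0.3757, -0.0002]
orientation: [0.903, 3.008, 0.007]
ft_force: [0.5, 0.1, 0.3]
width: 0.0856
grip_force: 0.0
```

Request:
apply_moves([
  [255,0,0,0,0,0,0],
  [255,0,0,0,0,0,0],
  [255,0,0,0,0,0,0],
  [255,0,0,0,0,0,0],
], newtons=40)

```text
t: 21.12
position: [0.4391, 0.3759, 0.0006]
orientation: [0.903, 3.007, 0.009]
ft_force: [-1.2, -0.1, 6.5]
width: 0.0545
grip_force: 42.8
```

```bash
python3 gs.py 437 374.5 -3 56.4
```

```text
t 21.125 syh mm [-233.9  320.3   -3.5] rot deg [ 21.9  14.4 -63.9] F slope [ 1.7 -0.2  6.4] w 0.05448445348966493 q [ 0.59  0.49  1.81  0.    0.83 -0.4 ]
[0.43912723 0.3759002  0.00058241]
shift [ 0.005 -0.012  0.018] turn [ 0.011 -0.     0.006]
```

Gripped (54.5 mm). Lift and carry over the jig.

Request:
apply_moves([
  [255,0,0,-0.15,0,0,0],
  [255,0,0,-0.4,0,0,0],
  [255,0,0,-0.7,0,0,0],
  [255,0,0,-1.0,0,0,0],
  [255,0,0,-1.0,0,0,0],
])

```text
t: 21.75
position: [0.4412, 0.3768, 0.2053]
orientation: [0.901, 3.001, 0.022]
ft_force: [0.2, 0.0, -1.3]
width: 0.0545
grip_force: 42.9
```

Request:
apply_moves([
  [255,0,0,-0.1,0,0,0],
  [255,0,0,-0.15,0,0,0],
  [255,0,0,-0.15,0,0,0],
])

```text
t: 22.12
position: [0.4384, 0.3748, 0.2294]
orientation: [0.903, 3.008, 0.007]
ft_force: [-0.3, -0.4, -1.2]
width: 0.0548
grip_force: 42.9
```

```bash
python3 go.py 26 0 110 -90
```

```text
t 22.125 syh mm [-137.7  319.1  204.1] rot deg [ 22.   14.4 -63.9] F slope [-0.7 -0.4 -1. ] w 0.05482935930099319 q [ 0.59  0.28  1.51  0.    1.35 -0.4 ]
shift [-1.526 -1.051  0.074] turn [-0.172 -0.819 -0.82 ]
```

Request:
apply_moves([
  [255,-0.2,-0.13,-0.03,-0.04,-0.2,-0.2],
  [255,-0.4,-0.27,-0.06,-0.08,-0.4,-0.4],
  [255,-0.6,-0.41,-0.09,-0.12,-0.6,-0.6],
  [255,-0.8,-0.55,-0.1,-0.17,-0.82,-0.82],
  [255,-0.97,-0.66,-0.1,-0.17,-0.82,-0.82],
])

```text
t: 22.75
position: [0.5239, 0.1559, 0.2462]
orientation: [0.197, 2.703, -0.049]
ft_force: [-0.1, -0.1, -1.0]
width: 0.0546
grip_force: 42.9
```

```bash
python3 go.py 26 0 110 -90
```

```text
t 22.75 syh mm [-24.7 115.3 169.9] rot deg [  0.3   0.1 -90.2] F slope [-0.5 -0.1 -0.9] w 0.05457580338252024 q [ 0.28  0.04  1.85 -0.23  0.87 -1.03]
shift [-0.253 -0.576  0.3  ] turn [-0.005 -0.008  0.006]
```

Request:
apply_moves([
  [255,-0.1,-0.25,0,0,0,0],
  [255,-0.2,-0.5,0.1,0,0,0],
  [255,-0.25,-0.575,0.3,0,0,0],
  [255,-0.25,-0.575,0.3,0,0,0],
  [255,-0.25,-0.575,0.3,0,0,0],
])

```text
t: 23.38
position: [0.5797, 0.0337, 0.215]
orientation: [0.2, 2.701, -0.046]
ft_force: [-0.1, 0.1, -1.1]
width: 0.0545
grip_force: 43.0
```

```bash
python3 go.py 25 0 3 -90; python3 - <<'E'
from go import *
c=cam('wrist','w12.png'); im=c['image'][:,:,::-1].copy()
for h in (.105,):
    print(proj(c,np.array([face(p,.025,0,h+.012)])))
E
```

```text
t 23.375 syh mm [ 28.5   2.6 110.7] rot deg [  0.1   0.  -90. ] F slope [-0.6  0.1 -0.9] w 0.0544671704377978 q [-0.03  0.1   1.87 -0.08  0.75 -1.41]
shift [ 0.017 -0.012  0.538] turn [-0.002 -0.004  0.001]
[[275.1695141  265.16092789]]
```

View pics/w12.png

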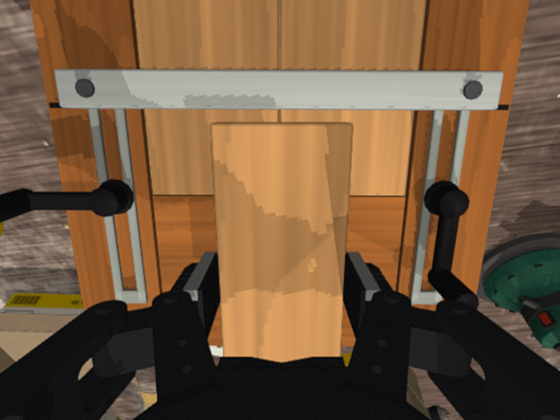

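The shingle hangs square to the rail and symmetric in the fingers, its lower edge (212-352, row 124) just above the rail. I'll lower it (12 pictures viewed so far, already past the allowance of 10, so from here I only use numbers).

```bash
python3 - <<'E'
from go import *
c=load('w12.png')
print('joint',np.round(1000*hit(c,p,[(280,30),(280,60)],0),1).tolist())
q=hit(c,p,[(212,124),(352,123.5)],.110+.0114)*1000; print('shingle low end',np.round(q,1).tolist())
E
```

```text
joint [[-97.4, 1.6, 0.0], [-78.3, 1.7, 0.0]]
shingle low end [[-36.5, -24.1, 121.4], [-36.7, 30.0, 121.4]]
```

Request:
apply_moves([
  [255,0.017,-0.012,0.15,0,0,0],
  [255,0.017,-0.012,0.35,0,0,0],
  [255,0.017,-0.012,0.47,0,0,0],
  [255,0.017,-0.012,0.5,0,0,0],
  [255,0.017,-0.012,0.5,0,0,0],
])

```text
t: 24.05
position: [0.619, 0.0259, 0.1246]
orientation: [0.198, 2.698, -0.046]
ft_force: [-0.5, 0.7, -0.6]
width: 0.055
grip_force: 43.0
```

```bash
python3 go.py 22 0.5 2 -90
```

```text
t 24.05 syh mm [26.6  0.7 11.9] rot deg [ -0.   -0.1 -90.1] F slope [-0.8  0.6 -0.3] w 0.055017118630240586 q [-0.04  0.25  1.94 -0.09  0.52 -1.4 ]
shift [ 0.023 -0.001  0.049] turn [-0.001  0.002  0.003]
```

Request:
apply_moves([
  [255,0.015,0,0.03,0,0,0],
  [255,0.015,0,0.05,0,0,0],
  [255,0.015,0,0.05,0,0,0],
])

```text
t: 24.42
position: [0.6202, 0.0249, 0.1135]
orientation: [0.2, 2.699, -0.046]
ft_force: [0.2, -0.7, -1.3]
width: 0.0545
grip_force: 43.0
```

```bash
python3 go.py 19 0.9 1 -90
```

```text
t 24.425 syh mm [23.1 -0.1  1.3] rot deg [  0.   -0.1 -90. ] F slope [-0.3 -0.7 -1.3] w 0.05452627339892469 q [-0.05  0.26  1.95 -0.09  0.5  -1.4 ]
shift [0.021 0.005 0.001] turn [-0.002  0.     0.001]
```

Request:
apply_moves([
  [255,0.01,0.005,0.006,0,0,0],
  [255,0.02,0.005,0.008,0,0,0],
  [255,0.03,0.005,0.008,0,0,0],
  [255,0.03,0.005,0.008,0,0,0],
])

```text
t: 24.92
position: [0.6186, 0.0262, 0.1124]
orientation: [0.2, 2.691, -0.046]
ft_force: [0.2, -2.4, 6.6]
width: 0.0549
grip_force: 43.6
```

```bash
python3 go.py 19 0.9 1 -90
```

```text
t 24.925 syh mm [21.   0.9  1. ] rot deg [ -0.3  -0.4 -90. ] F slope [ 3.3 -2.3  5.8] w 0.05493982817078713 q [-0.04  0.26  1.96 -0.1   0.48 -1.39]
shift [ 0.01 -0.    0.  ] turn [-0.001  0.015 -0.   ]
```

Request:
apply_moves([
  [255,0.01,0,-0.008,0,0,0],
  [255,0.015,0,-0.008,0,0,0],
  [255,0.015,0,-0.008,0,0,0],
])

```text
t: 25.3
position: [0.6178, 0.0264, 0.1135]
orientation: [0.199, 2.686, -0.046]
ft_force: [7.3, -2.3, 1.4]
width: 0.0546
grip_force: 42.9
```

```bash
python3 go.py 19 0.9 1 -90
```

```text
t 25.3 syh mm [20.8  1.   2.3] rot deg [ -0.6  -0.6 -90. ] F slope [ 7.5 -1.2 -2. ] w 0.05463412678421058 q [-0.04  0.26  1.97 -0.1   0.47 -1.39]
shift [ 0.009 -0.001  0.006] turn [-0.     0.024  0.001]
```

The shingle is against the rail (7.5 N resisting, no motion). Lower lightly and release.

Request:
apply_moves([
  [255,-0.01,0,0.008,0,0,0],
  [255,-0.01,0,0.008,0,0,0],
  [0,-0.01,0,0.008,0,0,0],
  [0,-0.01,0,0.0,0,0,0],
  [0,-0.01,0,0,0,0,0],
])

```text
t: 25.92
position: [0.6134, 0.027, 0.11]
orientation: [0.2, 2.7, -0.046]
ft_force: [-1.2, 0.0, -0.1]
width: 0.0852
grip_force: 0.0
```

Request:
apply_moves([
  [0,0,0,-0.1,0,0,0],
  [0,0,0,-0.3,0,0,0],
  [0,0,0,-0.55,0,0,0],
  [0,0,0,-0.55,0,0,0],
])

```text
t: 26.42
position: [0.5692, 0.0341, 0.2144]
orientation: [0.199, 2.691, -0.045]
ft_force: [0.2, 0.4, 0.1]
width: 0.0858
grip_force: 0.0
```

```bash
cat > sh.py <<'E'
from go import *
here(); c=cam('wrist',sys.argv[1]); im=c['image'].mean(2).astype(np.float32); L=c['image'].astype(np.float32)
def prof(pts): 
    uv=np.array([proj(c,face(p,*k))[0] for k in pts],np.float32); return cv2.remap(im,uv[:,:1],uv[:,1:],cv2.INTER_LINEAR)[:,0]
y=np.arange(-.040,.0405,.00025)
for s in (-.04,-.03,-.02,-.01):     # side edges at shingle top
    g=cv2.GaussianBlur(np.gradient(prof([(s,k,.012) for k in y]))[:,None],(1,9),0)[:,0]; a=np.abs(g)
    l,r=y[y<0][a[y<0].argmax()],y[y>0][a[y>0].argmax()]; print('s',s,'edges mm',l*1000,r*1000,'mid',(l+r)*500,'strength',a.max().round(1))
yy=np.arange(-.012,.0125,.00025)
for s in (-.12,-.10,-.085): v=prof([(s,k,0) for k in yy]); print('joint y',1000*yy[v.argmin()],v.min(),np.median(v))
s=np.arange(-.060,-.025,.001)
print((s*1000).astype(int).tolist())
for k in (-.022,0,.022): print(k,'top',prof([(t,k,.012) for t in s]).astype(int).tolist())
s2=np.arange(.07,.1,.00025)
for k in (-.02,0,.02):
    v=prof([(t,k,.012) for t in s2]); print('upper end',k,1000*s2[np.abs(np.gradient(v)).argmax()])
E
python3 sh.py w13.png
```

```text
t 26.425 syh mm [ 18.8   1.5 114.6] rot deg [ -0.3  -0.3 -90. ] F slope [0.2 0.4 0.1] w 0.08575165895989148 q [-0.03  0.08  1.9  -0.08  0.73 -1.41]
s -0.04 edges mm -25.99999999999999 27.75000000000006 mid 0.8750000000000355 strength 8.2
s -0.03 edges mm -25.99999999999999 28.00000000000006 mid 1.0000000000000355 strength 6.6
s -0.02 edges mm -25.99999999999999 12.000000000000046 mid -6.999999999999972 strength 6.1
s -0.01 edges mm -37.75 28.25000000000006 mid -4.74999999999997 strength 5.2
joint y 2.000000000000012 89.32292 115.55729
joint y 2.000000000000012 94.04167 114.28336
joint y 1.0408340855860843e-14 98.78646 113.31885
[-60, -59, -57, -56, -55, -54, -53, -52, -51, -50, -49, -48, -47, -46, -45, -44, -43, -42, -41, -40, -39, -38, -37, -36, -35, -34, -33, -32, -31, -30, -29, -28, -27, -26, -25]
-0.022 top [178, 179, 177, 177, 177, 179, 181, 182, 182, 182, 183, 182, 181, 173, 167, 123, 130, 140, 140, 139, 140, 139, 140, 140, 140, 140, 139, 139, 140, 129, 120, 119, 118, 118, 119]
0 top [179, 179, 179, 179, 180, 182, 183, 185, 185, 185, 185, 183, 182, 180, 170, 136, 147, 156, 154, 154, 154, 155, 154, 153, 154, 154, 153, 153, 154, 153, 152, 153, 154, 153, 144]
0.022 top [180, 180, 179, 179, 182, 183, 184, 186, 186, 186, 186, 185, 184, 184, 175, 134, 136, 145, 145, 144, 144, 144, 144, 144, 143, 142, 143, 143, 141, 142, 142, 142, 141, 142, 141]
upper end -0.02 84.25000000000001
upper end 0 84.25000000000001
upper end 0.02 84.25000000000001
```

Shingle is centred within about 1 mm of the joint, square (upper end at 84.25 mm at all three places), with a possible gap of about 0.5 mm at the rail. I'll nudge its upper end gently with shut fingers to be sure.

Request:
apply_moves([
  [255,-0.25,0,0,0,0,0],
  [255,-0.43,0,0,0,0,0],
  [255,-0.43,0,0,0,0,0],
  [255,-0.43,0,0.2,0,0,0],
  [255,-0.43,0,0.3,0,0,0],
])

```text
t: 27.1
position: [0.6678, 0.0186, 0.1874]
orientation: [0.201, 2.706, -0.046]
ft_force: [-0.5, -0.6, -1.1]
width: -0.0001
grip_force: 0.0
```

Request:
apply_moves([
  [255,0,0,0,0,0,0],
  [255,0,0,0,0,0,0],
])

```text
t: 27.35
position: [0.6697, 0.0187, 0.1918]
orientation: [0.2, 2.7, -0.046]
ft_force: [-0.3, -0.5, 0.8]
width: 0.0002
grip_force: 0.0
```

```bash
python3 go.py 104 1.5 5 -90
```

```text
t 27.35 syh mm [101.4   1.   51.1] rot deg [  0.1  -0.  -90. ] F slope [ 0.1 -0.5  0.8] w 0.00018907558575720134 q [-0.05  0.25  1.74 -0.06  0.72 -1.44]
shift [-0.013  0.003  0.231] turn [-0.002 -0.002  0.001]
```

Request:
apply_moves([
  [255,-0.02,0.002,0.1,0,0,0],
  [255,-0.02,0.002,0.2,0,0,0],
  [255,-0.02,0.002,0.23,0,0,0],
  [255,-0.02,0.002,0.23,0,0,0],
])

```text
t: 27.85
position: [0.6929, 0.0154, 0.1509]
orientation: [0.2, 2.701, -0.046]
ft_force: [0.1, 0.6, -0.1]
width: -0.0
grip_force: 0.0
```

Request:
apply_moves([
  [255,0.02,0,0,0,0,0],
  [255,0.04,0,0,0,0,0],
  [255,0.05,0,0,0,0,0],
  [255,0.05,0,0,0,0,0],
])

```text
t: 28.35
position: [0.684, 0.0169, 0.1482]
orientation: [0.2, 2.698, -0.046]
ft_force: [0.8, 0.7, 0.6]
width: -0.0002
grip_force: 0.0
```

```bash
python3 go.py 95 1.5 5 -90
```

```text
t 28.35 syh mm [96.1  1.4  5.5] rot deg [  0.   -0.1 -90. ] F slope [0.9 0.8 0.3] w -0.00017814128030112033 q [-0.06  0.31  1.77 -0.07  0.63 -1.43]
shift [0.006 0.001 0.003] turn [-0.002  0.001  0.001]
```

Request:
apply_moves([
  [255,0.008,0,0,0,0,0],
  [255,0.016,0,0,0,0,0],
  [255,0.02,0,0,0,0,0],
  [255,0.02,0,0,0,0,0],
])

```text
t: 28.85
position: [0.6833, 0.0169, 0.1484]
orientation: [0.199, 2.692, -0.046]
ft_force: [5.4, -1.1, 2.6]
width: -0.0001
grip_force: 2.9
```

```bash
python3 go.py 95 1.5 5 -90
```

```text
t 28.85 syh mm [95.5  1.3  6. ] rot deg [ -0.3  -0.3 -90. ] F slope [ 6.  -0.3  0. ] w -0.00013035164409616322 q [-0.06  0.3   1.78 -0.07  0.62 -1.43]
shift [0.003 0.001 0.005] turn [-0.002  0.013  0.001]
```

It's seated firmly against the rail (6 N, no more movement). Back off and make a final check.

Request:
apply_moves([
  [255,-0.05,0,0,0,0,0],
  [255,-0.08,0,0,0,0,0],
  [255,-0.08,0,-0.3,0,0,0],
  [255,-0.08,0,-0.5,0,0,0],
])

```text
t: 29.35
position: [0.6526, 0.0217, 0.2446]
orientation: [0.2, 2.7, -0.046]
ft_force: [1.1, -0.2, 0.2]
width: 0.0001
grip_force: 0.0
```

Request:
apply_moves([
  [255,0.2,0,-0.1,0,0,0],
  [255,0.45,0,-0.1,0,0,0],
  [255,0.45,0,-0.1,0,0,0],
  [255,0.45,0,-0.1,0,0,0],
])

```text
t: 29.85
position: [0.5649, 0.0349, 0.2243]
orientation: [0.2, 2.697, -0.046]
ft_force: [-0.3, 0.2, 0.8]
width: 0.0001
grip_force: 0.0
```

```bash
python3 sh.py w14.png; python3 - <<'E'
from h import *
c=cam('scene','scene3.png'); im=cv2.imread('pics/scene3.png'); m=np.zeros((422,562),np.uint8)
_,_,m,_=cv2.floodFill(im.copy(),m,(325,353),0,(14,)*3,(14,)*3,4|cv2.FLOODFILL_MASK_ONLY|(255<<8))
k=max(cv2.findContours(m[1:-1,1:-1],0,1)[0],key=cv2.contourArea).reshape(-1,2).astype(float)
print('short',cv2.minAreaRect((onz(c,k,.012)[:,:2]*1000).astype(np.float32)))
a=cv2.imread('pics/scene1.png'); b=cv2.imread('pics/scene2.png')
for n,(u,v) in dict(cup=(241,160),tape=(388,301)).items(): print(n,np.abs(a[v-14:v+14,u-14:u+14].astype(int)-im[v-14:v+14,u-14:u+14]).mean())
E
```

```text
t 29.85 syh mm [ 19.    1.6 125.4] rot deg [ -0.   -0.1 -90. ] F slope [0.  0.1 0.9] w 8.450857865278241e-05 q [-0.03  0.06  1.88 -0.08  0.76 -1.41]
s -0.04 edges mm -25.99999999999999 28.25000000000006 mid 1.1250000000000357 strength 8.5
s -0.03 edges mm -26.24999999999999 28.00000000000006 mid 0.8750000000000355 strength 8.5
s -0.02 edges mm -25.74999999999999 29.75000000000006 mid 2.0000000000000364 strength 5.4
s -0.01 edges mm -25.99999999999999 28.50000000000006 mid 1.2500000000000357 strength 5.4
joint y 2.000000000000012 101.09961 129.65903
joint y 2.000000000000012 103.875 127.6595
joint y 0.5000000000000109 105.89844 127.0739
[-60, -59, -57, -56, -55, -54, -53, -52, -51, -50, -49, -48, -47, -46, -45, -44, -43, -42, -41, -40, -39, -38, -37, -36, -35, -34, -33, -32, -31, -30, -29, -28, -27, -26, -25]
-0.022 top [198, 198, 198, 197, 197, 198, 199, 201, 203, 204, 204, 203, 202, 197, 193, 169, 132, 151, 157, 156, 155, 156, 155, 156, 156, 155, 155, 154, 155, 155, 155, 153, 140, 132, 133]
0 top [199, 200, 200, 199, 199, 201, 204, 205, 206, 206, 207, 206, 204, 202, 192, 173, 147, 165, 170, 169, 169, 169, 170, 168, 169, 168, 167, 168, 167, 168, 168, 168, 168, 168, 167]
0.022 top [200, 200, 200, 200, 201, 203, 205, 206, 207, 208, 207, 207, 205, 206, 208, 185, 143, 155, 160, 160, 160, 160, 160, 159, 159, 159, 157, 158, 158, 157, 158, 157, 158, 158, 157]
upper end -0.02 80.75000000000001
upper end 0 89.50000000000003
upper end 0.02 78.75000000000001
short ((455.7509765625, -379.29339599609375), (87.49706268310547, 52.85536193847656), 8.592296600341797)
cup 24.105867346938776
tape 2.0897108843537415
```

```bash
python3 - <<'E'
from h import *
cam('side','side3.png'); a=cv2.imread('pics/side1.png').astype(np.float32); b=cv2.imread('pics/side3.png').astype(np.float32)
A,B=a[325:400,160:240].mean(2),b[325:400,160:240].mean(2)
print('diff',np.abs(A-B).mean(),'shift px',cv2.phaseCorrelate(A-A.mean(),B-B.mean()))
E
python3 -c "
from rig import finish_job
import sys" 
```

```text
diff 2.1678333 shift px ((0.025671332445519113, 0.49115453807141307), 1.0049542020161946)
```

```bash
python3 -c "
from rig import finish_job
print(finish_job())"
```

```text
the job is handed in; nothing more can be done
None
```

The job is handed in at about 30 s: rail edge within about 0.5 mm of the line's middle, then both levers turned to their stops, long shingle seated against the rail and centred within about 1 mm of the joint, and short shingle, cup and tape unmoved; I viewed 12 pictures, two over the allowed 10.

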